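# Sweep the porous discs through the gate into the soaking well

### The arm

A 6-joint arm with a two-finger parallel gripper is mounted at the origin on the work surface. World frame = base frame: x ahead of the robot, y to its left, z up, the work surface at z = 0. Lengths are in m, angles in degrees, forces in N, time in s.
With the tool pointing down it reaches from about 0.35 to 0.85 m from the base axis. Payload 8.1 kg.
Tool frame: the origin (TCP) lies at the very end of the fingers, on their centre line; the grasp point (between the pads) lies 19 mm behind it; y points along the fingers, x is the direction in which the jaws open and shut, and the axes are right-handed (so a half turn about y gives the same grasp; the last joint's range is limited). The gripper opens to 93 mm and grips with 3 to 60 N. Pads are 15 mm wide; open, the fingers measure 128 mm over their backs; the gripper's body (75 mm by 188 mm) begins 65 mm behind the grasp point.
Start: joints at [-68.09, 7.471, 85.268, -0, 87.261, -4.893], TCP at [0.271, -0.536, 0.219] pointing down, gripper open.
Joint ranges: [-169.43, 169.43], [-51.17, 129.36], [1.28, 143.12], [-76.62, 256.62], [0, 156.53], [-152.29, 152.29]. Speed limits (degrees/s): [136.94, 136.94, 159.86, 180, 180, 180].

### API

Orientations are given as a 3x3 rotation matrix whose columns are the frame's x, y, z axes.
In Python, from station import r, get_image, get_calibration gives the robot as it stands. The module is installed in compiled form; this text tells all that it offers.
- The arm moves only by the tool play_rows, never from a script. Its argument "increments" is a list of rows, each an object of numbers: "tx", "ty", "tz": the shift along the tool's x, y, z in mm; "ax", "ay", "az": the turn, a rotation vector about the tool's x, y, z in rad; "hand": the opening in per cent of the stroke, from 0 (shut) to 100 (fully open). A call has 1 to 8 rows; each row shifts and turns the pose as measured when the row begins, along the tool's axes as they then stand; what a row does not reach is not made up. A row lasts 1/12 s, in which the tool goes at most 41.7 mm and 7.16 degrees, less where a joint would pass 70% of its speed; a pose out of reach is approached as far as the arm can. A call with a gripper value outside its range is refused whole. The fingers move at their own pace and stop on an object; "newtons" is the grip in N (left out, the last holds). Time passes only in rows, so rows that do not move let the fingers close. It gives the time, the measured TCP pose, the force and the opening at its end, in the units of the state.
- r.sense(): the state, without advancing time (a new reading comes with each control period).
- get_image(name): name is "scene" or "top"; returns the picture (420x560x3 uint8, blue, green, red); there is no depth.
- get_calibration(name): a dict with "mtx" (3x3 intrinsics, pixels), "xyz" and "attitude" of the camera in the world. Camera axes: x right, y down, z forward; pixel columns grow to the right and rows downward; lengths in m; the calibration is good to about 2 mm. A picture is of the moment at which its call begins. get_calibration takes no time and is no camera call.
- r.finish_job(): hands the job in, once; it reports no verdict.
The state is a dict: "time_s": time; "q": joint angles; "qvel": joint speeds; "joint_torque": joint torques, N m; "ee_pos": TCP position; "tcp_rot": TCP orientation; "ft_force": force on the tool from outside, world axes, zero at the start; "moment": the same for the moment, N m; "finger_gap": finger opening in m.
Only numpy, scipy, OpenCV 4.12 (cv2) and the standard library are available. Lean on these libraries where they do the work, as an engineer would, in place of code of your own. Each camera call takes 0.05 s, during which the arm holds its last target.

### The job

Sweep the three flat porous discs across the white deck of the soaking station and through the gate in its fence, one at a time, so that each drops into the well behind the gate before the next one follows. Only push the discs, never lift one off the deck; leave the steel ring, the jar, the brass weight and everything else standing where they are, and finish clear of everything.

Things in the scene. Friction and masses are not known exactly. Their poses are not given: they have to be found in the camera images.
- station: fixed soaking station, dark blue block 332 mm long with white deck and a well. Origin: on the bench, mid-width, 145 mm from its rear end. +x is the sweep direction (rear, gate, well), z up. In its frame (mm): flat deck at z 55, x -145 (open rear edge, no rim) to 106, y -120 to 120; side rims outside that, 5 mm thick, top z 67. Fence across it x 100 to 106, top z 69
- gate (a point): middle of the gate, a gap 52 mm wide in the 6 mm thick fence (station y -26 to 26), on the deck surface, at station (103, 0, 55) mm. Two guide wings as high as the fence (14 mm above the deck), 36 mm long, 5 mm thick, flare at 45 degrees from the gate's sides back to about station (75, +-53) mm
- well (a point): middle of the well's floor, at station (143.5, 0, 10) mm. The well opens directly behind the fence: station x 106 to 181, y -32 to 32 mm, floor 45 mm below the deck, far wall 14 mm above the deck, blue blocks 5 mm above it on both sides. A disc tips in once its centre is past x 106 mm
- disc1_center (a point): flat solid disc of sintered bronze, dull brown, 40 mm across, 10 mm thick, about 70 g, lying flat on the deck of the station; one of three alike. This point is its centre, half-way through its thickness
- disc2_center (a point): flat solid disc of sintered bronze, dull brown, 40 mm across, 10 mm thick, about 70 g, lying flat on the deck of the station; one of three alike. This point is its centre, half-way through its thickness
- disc3_center (a point): flat solid disc of sintered bronze, dull brown, 40 mm across, 10 mm thick, about 70 g, lying flat on the deck of the station; one of three alike. This point is its centre, half-way through its thickness
- ring: bystander on the deck among the discs: open steel soil sampling ring, upright, 44 mm outside, 35 mm tall, 90 g. Origin: centre of its underside
- jar: bystander on the deck near the fence: small amber jar with black cap, 30 mm across, 45 mm tall, 50 g. Origin: centre of its underside
- weight: bystander on the deck near the fence: brass knob weight, 28 mm across, 38 mm tall, 100 g. Origin: centre of its underside
- mortar: bystander on the bench, left of the station: white ceramic bowl, 110 mm across, 60 mm tall. Origin: centre of its underside
- flask: bystander on the bench, right of the station: white plastic bottle, 64 mm across, 150 mm tall. Origin: centre of its underside

How it is judged:
By the outcome, as a careful person would: the job done as asked, in the order asked, and still so for the second after the job is handed in, with the robot touching nothing.
It also fails if it takes over 72 s, if anything falls off the work surface, if the arm or the gripper's body presses on something with over 40 N, if the wrist force passes 120 N, or if a joint passes its speed limit or range.

## Working session

There is one attempt and no reset: what is moved stays moved. The work goes in short steps, Python scripts to look and compute and a tool call to move; the robot and the scene stay as the last step left them, time stands still between calls to the robot, and variables do not carry over. Pictures are saved under pics/ and viewed, and the job is handed in when it is done.

Besides the shell and the picture viewer there is one more tool, called as name(argument=value, ...) on one line, values as JSON. play_rows: Moves the arm, as the interface text tells. Its arguments: {"type":"object","properties":{"increments":{"type":"array","items":{"type":"object","properties":{"tx":{"type":"number"},"ty":{"type":"number"},"tz":{"type":"number"},"ax":{"type":"number"},"ay":{"type":"number"},"az":{"type":"number"},"hand":{"type":"number"}}}},"newtons":{"type":"number"}},"required":["increments"]}

```bash
mkdir -p pics
python3 - <<'E'
from station import r,get_image,get_calibration
import cv2
for n in("scene","top"):
    cv2.imwrite(f"pics/{n}0.png",get_image(n)); print(n,get_calibration(n))
print(r.sense())
E
```

```text
scene {'mtx': array([[487.58008607,   0.        , 287.36665579],
       [  0.        , 487.58008607, 216.06195161],
       [  0.        ,   0.        ,   1.        ]]), 'xyz': array([ 1.33831365, -0.51817895,  1.09671456]), 'attitude': array([[ 0.58671372,  0.59371436, -0.55069979],
       [ 0.80970138, -0.44041807,  0.38783449],
       [-0.01227523, -0.6734502 , -0.73913067]])}
top {'mtx': array([[414.9423288 ,   0.        , 281.2801769 ],
       [  0.        , 414.9423288 , 216.79788403],
       [  0.        ,   0.        ,   1.        ]]), 'xyz': array([0.4087291 , 0.01782274, 1.053847  ]), 'attitude': array([[-0.01708308, -0.98535808,  0.16963968],
       [-0.99980572,  0.01850317,  0.0067937 ],
       [-0.0098331 , -0.16949066, -0.98548274]])}
{'time_s': 0.1, 'q': array([-6.80915481e+01,  7.51090102e+00,  8.53209974e+01, -4.43518997e-04,
        8.72620339e+01, -4.89387963e+00]), 'qvel': array([ 0.01409297,  0.0655343 , -0.05368392,  0.00806304,  0.02313625,
        0.16556754]), 'joint_torque': array([ 1.87310063e-03, -5.61340356e+01, -4.93093836e+01,  7.69622298e-02,
        2.91609485e-02, -7.21923266e-05]), 'ee_pos': array([ 0.27037033, -0.535069  ,  0.21771067]), 'tcp_rot': array([[ 4.50913692e-01, -6.18884569e-04,  8.92567342e-01],
       [-8.92566060e-01,  1.51814536e-03,  4.50914097e-01],
       [-1.63411075e-03, -9.99998656e-01,  1.32157169e-04]]), 'ft_force': array([0.4726556 , 0.3569338 , 0.03400245]), 'moment': array([-0.03668456, -0.02636647,  0.02789163]), 'finger_gap': 0.09275276484544923}
```

View pics/scene0.png

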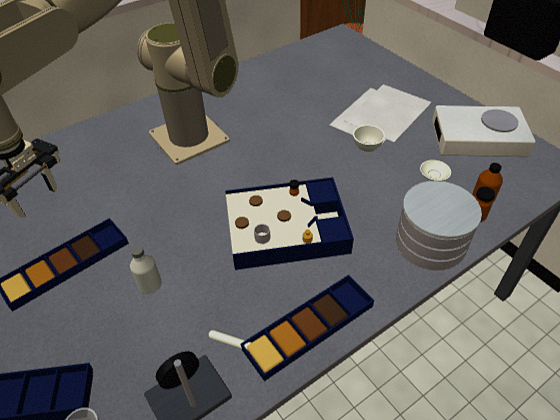

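View pics/top0.png

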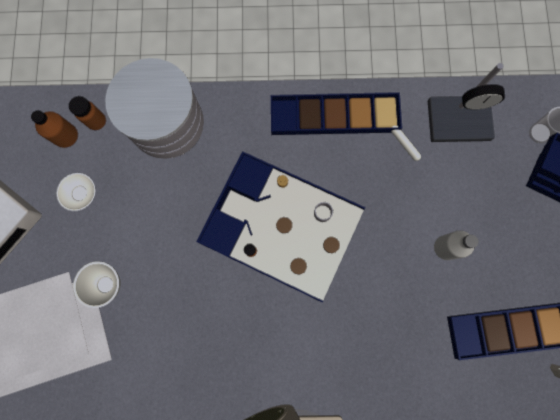

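```bash
cat > h.py <<'E'
import numpy as np,cv2
from station import r,get_image,get_calibration
def cast(n,uv,z):
    c=get_calibration(n);uv=np.atleast_2d(np.array(uv,float))
    d=np.c_[(uv-c['mtx'][:2,2])/c['mtx'][0,0],np.ones(len(uv))]@c['attitude'].T
    return c['xyz']+d*((z-c['xyz'][2])/d[:,2])[:,None]
def proj(n,P):
    c=get_calibration(n);p=(np.atleast_2d(P)-c['xyz'])@c['attitude']@c['mtx'].T
    return p[:,:2]/p[:,2:]
E
python3 - <<'E'
import cv2,numpy as np
from h import *
for n,(x0,y0,x1,y1) in dict(top=(190,145,375,305),scene=(215,165,365,280)).items():
    im=cv2.imread(f"pics/{n}0.png")
    cv2.imwrite(f"pics/{n}0c.png",cv2.resize(im[y0:y1,x0:x1],None,fx=4,fy=4,interpolation=cv2.INTER_CUBIC)[:600])
    hsv=cv2.cvtColor(im,cv2.COLOR_BGR2HSV)
    print(n)
    for nm,lo,hi in(("white",(0,0,165),(40,60,255)),("brown",(0,70,30),(15,255,130)),("blue",(110,120,10),(130,255,120))):
        m=cv2.inRange(hsv,lo,hi); mm=np.zeros_like(m);mm[y0:y1,x0:x1]=m[y0:y1,x0:x1]
        k,l,s,c=cv2.connectedComponentsWithStats(mm)
        for i in range(1,k):
            if s[i,4]>25:print(nm,s[i],c[i],cast(n,c[i],.065 if nm=="brown" else .055)[0].round(4))
E
```

```text
top
white [ 222  170  141  129 8727] [292.88140254 231.56697605] [ 0.5438 -0.0028  0.055 ]
white [316 206  14  13 136] [322.625      212.10294118] [ 0.5904 -0.0766  0.055 ]
brown [277 218  14  15 168] [283.69047619 224.86904762] [0.5591 0.0192 0.065 ]
brown [324 238  15  15 176] [330.90909091 244.76136364] [ 0.509  -0.0927  0.065 ]
brown [291 259  15  15 181] [298.         265.88950276] [ 0.4602 -0.0129  0.065 ]
blue [ 197  153  167  104 2835] [236.96895944 202.86631393] [0.6175 0.1331 0.055 ]
scene
white [ 226  185  112   69 4129] [271.5638169  218.58561395] [ 0.543  -0.0139  0.055 ]
brown [290 188   9   8  60] [293.9        191.51666667] [0.5006 0.0974 0.065 ]
brown [249 196  13   9  83] [255.13253012 200.03614458] [ 0.461  -0.0157  0.065 ]
brown [278 210  13  10  87] [283.83908046 214.98850575] [0.5602 0.0175 0.065 ]
brown [235 217  14  11  91] [241.35164835 222.12087912] [ 0.5107 -0.0952  0.065 ]
blue [ 233  178  120   92 3362] [310.4071981  230.62968471] [0.6456 0.048  0.055 ]
blue [226 183  64  11 122] [256.82786885 187.6147541 ] [0.4113 0.0225 0.055 ]
blue [341 275  12   5  33] [346.90909091 277.81818182] [0.8289 0.0253 0.055 ]
```

View pics/top0c.png

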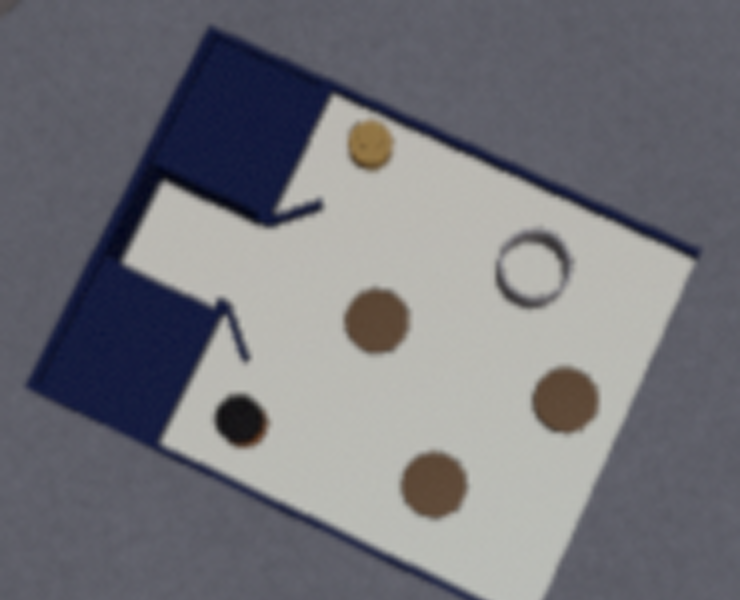

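View pics/scene0c.png

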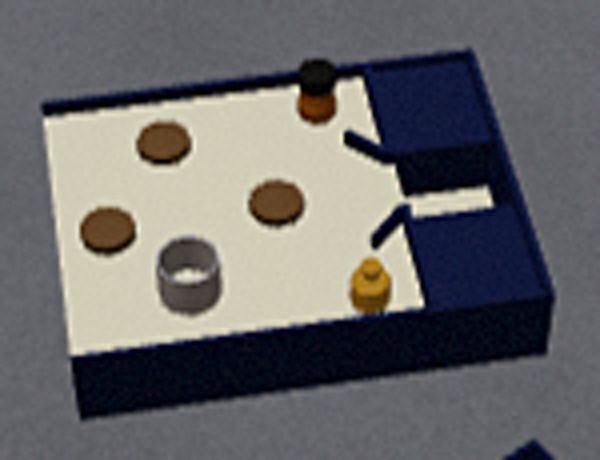

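```bash
cat >> h.py <<'E'
def pose():
    import json;d=json.load(open('pose.json'));return np.array(d['o']),d['th']
def toS(P):
    o,t=pose();P=np.atleast_2d(P)[:,:2]-o;return np.c_[P@[np.cos(t),np.sin(t)],P@[-np.sin(t),np.cos(t)]]*1000
def toW(S):
    o,t=pose();S=np.atleast_2d(S)/1000;return o+np.c_[S[:,0]*np.cos(t)-S[:,1]*np.sin(t),S[:,0]*np.sin(t)+S[:,1]*np.cos(t)]
E
python3 - <<'E'
import json
from h import *
n="top";im=cv2.imread("pics/top0.png");hsv=cv2.cvtColor(im,cv2.COLOR_BGR2HSV)
m=cv2.inRange(hsv,(0,0,165),(40,60,255))|cv2.inRange(hsv,(110,100,10),(130,255,120))|cv2.inRange(hsv,(0,70,0),(30,255,255))
mm=np.zeros_like(m);mm[145:305,190:375]=m[145:305,190:375]
mm=cv2.morphologyEx(mm,cv2.MORPH_CLOSE,np.ones((5,5)))
c=max(cv2.findContours(mm,0,1)[0],key=cv2.contourArea);h=cv2.convexHull(c)
q=cv2.approxPolyDP(h,8,True)[:,0].astype(float);print(q)
# refine: fit line per side from hull contour points
pts=c[:,0].astype(float);L=[]
for i in range(len(q)):
    a,b=q[i],q[(i+1)%len(q)];d=(b-a)/np.linalg.norm(b-a);nn=np.array([-d[1],d[0]])
    s=(pts-a)@d;e=(pts-a)@nn
    k=(abs(e)<3)&(s>8)&(s<np.linalg.norm(b-a)-8)
    vx,vy,x,y=cv2.fitLine(pts[k].astype(np.float32),cv2.DIST_HUBER,0,.01,.01).ravel();L.append(np.cross([x,y,1],[x+vx,y+vy,1]))
Q=[]
for i in range(len(q)):
    p=np.cross(L[i-1],L[i]);Q.append(p[:2]/p[2])
Q=np.array(Q);print(Q)
W=cast(n,Q,.068)
print(W, [np.linalg.norm(W[i]-W[i-1]) for i in range(4)])
# order: identify far-right etc
S=[]
cen=W.mean(0)
u=np.array([.4,.9])  # rough +x dir
for w in W:
    d=w[:2]-cen[:2]; S.append([187 if d@u>0 else -145, 125 if d@np.array([-.9,.4])>0 else -125])
S=np.array(S,float)/1000;print(S)
A=S-S.mean(0);B=W[:,:2]-cen[:2]
t=np.arctan2((A[:,0]*B[:,1]-A[:,1]*B[:,0]).sum(),(A*B).sum());R=np.array([[np.cos(t),-np.sin(t)],[np.sin(t),np.cos(t)]])
o=cen[:2]-R@S.mean(0);print(np.degrees(t),o,(B-A@R.T)*1000)
json.dump(dict(o=o.tolist(),th=float(t)),open('pose.json','w'))
D=np.array([[.5597,.0183],[.5098,-.094],[.4606,-.0143]]);print(toS(D))
for nm,uv,z in(("ring",(323,212),.075),("jar",(250,250),.1),("weight",(282.5,180.5),.085),("wingtipR",(190+320/4,145+205/4),.069),("wingL",(190+245/4,145+358/4),.069)):
    print(nm,toS(cast(n,uv,z)))
print(toW([[103,0],[143.5,0]]))
for x,y in((187,125),(187,-125),(-145,-125),(-145,125)):
    w=toW([x,y])[0];print("scene",proj("scene",[*w,.067]))
E
```

```text
[[242. 152.]
 [363. 207.]
 [321. 301.]
 [197. 241.]]
[[242.15023268 151.81927285]
 [363.60066921 207.31630329]
 [321.83141789 298.87849483]
 [196.43156636 241.22034061]]
[[ 0.74374195  0.11885514  0.068     ]
 [ 0.59793425 -0.1746043   0.068     ]
 [ 0.38268503 -0.06651266  0.068     ]
 [ 0.52298538  0.22852417  0.068     ]] [np.float64(0.24649697894029193), np.float64(0.32768632864417724), np.float64(0.2408651704716317), np.float64(0.3266969804968413)]
[[ 0.187 -0.125]
 [-0.145 -0.125]
 [-0.145  0.125]
 [ 0.187  0.125]]
63.85254539429606 [0.55258231 0.00771467] [[-3.45590762 -1.63713565]
 [-2.95691751  2.92750177]
 [ 6.20958419  0.8484432 ]
 [ 0.20324094 -2.13880932]]
[[  12.63870302   -1.72450809]
 [-110.1589116    -6.41980822]
 [ -60.29677281   72.86762531]]
ring [[-59.59855117 -67.61409159]]
jar [[56.19272429 89.82678519]]
weight [[ 60.1901648  -94.60479551]]
wingtipR [[ 72.85532908 -49.83813732]]
wingL [[73.29009232 53.74080213]]
[[0.59797264 0.10017394]
 [0.6158203  0.13652929]]
scene [[333.01569134 176.89823894]]
scene [[354.22191981 238.43453968]]
scene [[233.25637809 255.69559431]]
scene [[225.2703072  190.73049489]]
```

```bash
cat > ov.py <<'E'
from h import *
def ov(n,im,out):
    x0,y0,x1,y1=dict(top=(190,145,375,310),scene=(215,165,365,280))[n]
    k=4
    b=cv2.resize(im[y0:y1,x0:x1],None,fx=k,fy=k,interpolation=cv2.INTER_CUBIC)
    def line(S,z,col):
        p=proj(n,[[*w,z] for w in toW(S)]);p=((p+.5-[x0,y0])*k-.5).round().astype(int)
        cv2.polylines(b,[p],False,col,1)
    line([(187,125),(187,-125)],.069,(0,0,255));line([(187,125),(-145,125)],.067,(0,0,255));line([(187,-125),(-145,-125)],.067,(0,0,255))
    line([(-145,-120),(-145,120)],.055,(0,255,0))
    for s in(1,-1): line([(100,120*s),(100,26*s),(75,53*s)],.069,(255,255,0)); line([(106,32*s),(181,32*s)],.010,(0,255,255))
    line([(181,-32),(181,32)],.010,(0,255,255))
    cv2.imwrite(out,b[:600])
if __name__=="__main__":
    for n in("top","scene"):ov(n,cv2.imread(f"pics/{n}0.png"),f"pics/{n}_ov1.png")
E
python3 ov.py
```

```text
(no output)
```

View pics/top_ov1.png

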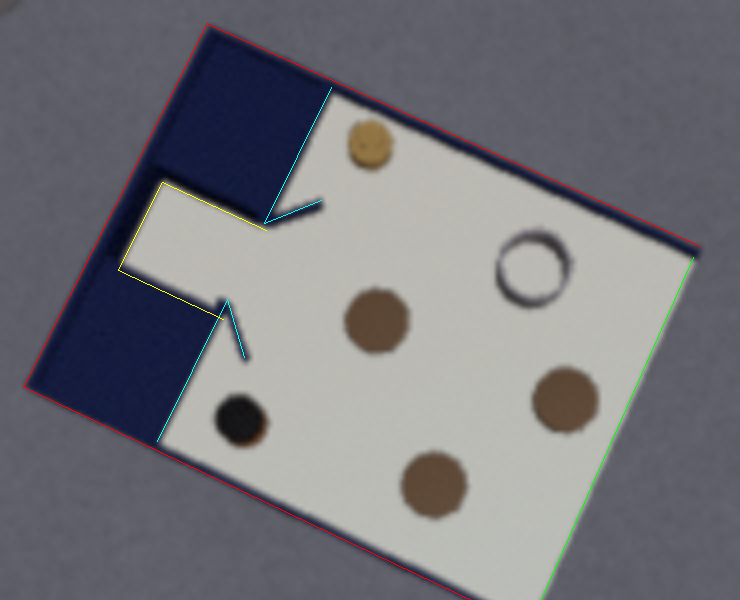

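View pics/scene_ov1.png

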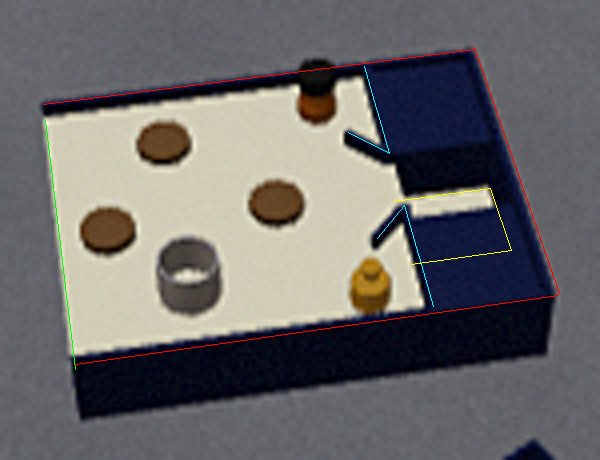

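Run:
```python
import json
from h import *
from scipy.optimize import least_squares
T=[((210,28),(187,-125,69)),((28,386),(187,125,69)),((700,250),(-145,-125,67)),((332,95),(100,-120,55)),((160,443),(100,120,55)),((695,260),(-145,-120,55)),((163,181),(181,-32,10)),((122,264),(181,32,10))]
C=[((473,50),(187,125,69)),((552,294),(187,-125,69)),((43,104),(-145,125,67)),((75,357),(-145,-125,67)),((82,418),(-145,-125,0)),((548,354),(187,-125,0)),((490,187),(181,32,10))]
def res(p,sets):
    o=p[:2];t=p[2];out=[]
    for n,L,off in sets:
        S=np.array([s for _,s in L])/1000.;uv=(np.array([a for a,_ in L])+.5)/4-.5+np.array(off)
        W=np.c_[o[0]+S[:,0]*np.cos(t)-S[:,1]*np.sin(t),o[1]+S[:,0]*np.sin(t)+S[:,1]*np.cos(t),S[:,2]]
        out.append(proj(n,W)-uv)
    return np.vstack(out).ravel()
a=("top",T,(190,145));b=("scene",C,(215,165))
for s in([a],[b],[a,b]):
    f=least_squares(res,[.552,.008,1.11],args=(s,),loss='soft_l1',x_scale=[.01,.01,.01]);print(f.x[:2],np.degrees(f.x[2]));print(f.fun.reshape(-1,2).round(1).tolist())
json.dump(dict(o=f.x[:2].tolist(),th=f.x[2]),open('pose.json','w'))
for D in([[.5591,.0192],[.509,-.0927],[.4602,-.0129]],[[.5602,.0175],[.5107,-.0952],[.461,-.0157]]):print(toS(np.array(D)).round(1))
for nm,uv,z in(("ring",(323,212),.075),("jar",(250,250),.1),("weight",(282.5,180.5),.085)):
    print(nm,toS(cast("top",uv,z)))
```

```text
[0.55172281 0.0070526 ] 63.53071721411863
[[0.0, -1.2], [-1.0, -0.0], [0.5, -0.2], [0.4, -0.1], [0.2, -0.0], [-0.0, 0.1], [0.2, 0.2], [-0.7, 1.4]]
[0.55013119 0.00851622] 63.34516964834263
[[0.3, -0.9], [1.1, -0.3], [0.0, -0.8], [-0.8, 0.8], [-0.2, 0.4], [-0.1, 0.2], [-0.1, -0.1]]
[0.55134563 0.00746897] 63.468432953428454
[[-0.1, -1.1], [-1.2, 0.0], [0.3, 0.1], [0.3, 0.1], [0.0, 0.1], [-0.2, 0.3], [0.1, 0.2], [-0.9, 1.5], [0.2, -0.7], [1.1, -0.0], [-0.1, -0.4], [-0.8, 1.3], [-0.2, 0.9], [-0.0, 0.6], [-0.2, 0.2]]
[[  14.    -1.7]
 [-108.5   -6.9]
 [ -58.9   72.4]]
[[  12.9   -3.4]
 [-110.    -9.5]
 [ -61.1   70.5]]
ring [[-58.37169568 -69.00881517]]
jar [[56.36149778 89.20478561]]
weight [[ 61.59527345 -95.19585181]]
```

```bash
cat >> h.py <<'E'
def st():
    s=r.sense();R=s['tcp_rot'];p=s['ee_pos'];_,t=pose()
    yaw=np.degrees(np.arctan2(R[1,2],R[0,2])-t)
    print('t %.2f S'%s['time_s'],toS(p)[0].round(1),'z %.1f'%(p[2]*1e3),'yaw %.2f'%yaw,'gap %.1f'%(s['finger_gap']*1e3),'F',s['ft_force'].round(1),'down',R[:,1].round(4))
    return p,R,yaw
def to(x,y,z,yaw=None):
    p,R,y0=st();d=np.r_[toW([x,y])[0],z/1e3]-p
    print('to',(x,y,z),'tool mm (current axes)',(R.T@d*1e3).round(1),'ay rad',None if yaw is None else round(np.radians(y0-yaw),3))
E
python3 -c "
from h import *
to(-32,-2.5,219,0)
_,t=pose();c,s=np.cos(t),np.sin(t)"
```

```text
t 0.10 S [-610.9    9. ] z 217.7 yaw -36.67 gap 92.8 F [0.5 0.4 0. ] down [-6.0e-04  1.5e-03 -1.0e+00]
to (-32, -2.5, 219) tool mm (current axes) [-336.4   -0.7  471.3] ay rad -0.64
```

play_rows(increments=[{"ay": -0.107,"tx": -10,"tz": 20,"hand": 7},{"ay": -0.107,"tx": -10,"tz": 25},{"ay": -0.107,"tx": -10,"tz": 25},{"ay": -0.107,"tx": -10,"tz": 25},{"ay": -0.107,"tx": 0,"tz": 25},{"ay": -0.105,"tz": 25},{"tz": 30},{"tz": 30}])

```text
validation failed for argument at $.in...
```

```bash
python3 -c "
from h import *
to(-32,-2.5,150,0)"
```

```text
t 0.10 S [-610.9    9. ] z 217.7 yaw -36.67 gap 92.8 F [0.5 0.4 0. ] down [-6.0e-04  1.5e-03 -1.0e+00]
to (-32, -2.5, 150) tool mm (current axes) [-336.3   68.3  471.2] ay rad -0.64
```

play_rows(increments=[{"tx": -10,"ty": 0,"tz": 20,"ax": 0,"ay": -0.107,"az": 0,"hand": 7},{"tx": -10,"ty": 0,"tz": 25,"ax": 0,"ay": -0.107,"az": 0,"hand": 7},{"tx": -10,"ty": 0,"tz": 25,"ax": 0,"ay": -0.107,"az": 0,"hand": 7},{"tx": -10,"ty": 0,"tz": 25,"ax": 0,"ay": -0.107,"az": 0,"hand": 7},{"tx": 0,"ty": 0,"tz": 25,"ax": 0,"ay": -0.107,"az": 0,"hand": 7},{"tx": 0,"ty": 0,"tz": 25,"ax": 0,"ay": -0.105,"az": 0,"hand": 7},{"tx": 0,"ty": 0,"tz": 30,"ax": 0,"ay": 0,"az": 0,"hand": 7}])

```text
time_s: 0.68
ee_pos: [0.3626, -0.3753, 0.2131]
tcp_rot: [[0.905, -0.005, 0.426], [-0.426, 0.006, 0.905], [-0.008, -1.0, 0.004]]
ft_force: [1.2, -0.4, -0.3]
finger_gap: 0.0512
```

```bash
python3 -c "
from h import *
to(-32,-2.5,150,0)"
```

```text
t 0.68 S [-426.8   -2.1] z 213.1 yaw 1.34 gap 51.2 F [ 1.2 -0.4 -0.3] down [-0.0055  0.0065 -1.    ]
to (-32, -2.5, 150) tool mm (current axes) [ 10.1  64.4 394.4] ay rad 0.023
```

play_rows(increments=[{"tx": 1,"ty": 0,"tz": 40,"ax": 0,"ay": 0.01,"az": 0,"hand": 7},{"tx": 1,"ty": 0,"tz": 40,"ax": 0,"ay": 0.01,"az": 0,"hand": 7},{"tx": 1,"ty": 0,"tz": 40,"ax": 0,"ay": 0,"az": 0,"hand": 7},{"tx": 1,"ty": 5,"tz": 40,"ax": 0,"ay": 0,"az": 0,"hand": 7},{"tx": 1,"ty": 5,"tz": 40,"ax": 0,"ay": 0,"az": 0,"hand": 7},{"tx": 1,"ty": 5,"tz": 40,"ax": 0,"ay": 0,"az": 0,"hand": 7},{"tx": 1,"ty": 5,"tz": 40,"ax": 0,"ay": 0,"az": 0,"hand": 7},{"tx": 1,"ty": 5,"tz": 40,"ax": 0,"ay": 0,"az": 0,"hand": 7}])

```text
time_s: 1.35
ee_pos: [0.5121, -0.0805, 0.1871]
tcp_rot: [[0.894, -0.006, 0.448], [-0.448, 0.007, 0.894], [-0.009, -1.0, 0.003]]
ft_force: [0.8, -0.8, 0.7]
finger_gap: 0.0068
```

```bash
python3 -c "
from h import *
to(-32,-2.5,110,0);print(r.sense()['tcp_rot'].round(4))"
```

```text
t 1.35 S [-96.3  -4.2] z 187.1 yaw -0.08 gap 6.8 F [ 0.8 -0.8  0.7] down [-0.0063  0.0068 -1.    ]
to (-32, -2.5, 110) tool mm (current axes) [-1.1 77.4 64. ] ay rad -0.001
[[ 0.8941 -0.0063  0.4479]
 [-0.4478  0.0068  0.8941]
 [-0.0087 -1.      0.0032]]
```

play_rows(increments=[{"tx": 0,"ty": 10,"tz": 30,"ax": -0.003,"ay": 0,"az": -0.009,"hand": 7},{"tx": 0,"ty": 15,"tz": 25,"ax": 0,"ay": 0,"az": 0,"hand": 7},{"tx": 0,"ty": 25,"tz": 8,"ax": 0,"ay": 0,"az": 0,"hand": 7},{"tx": 0,"ty": 20,"tz": 0,"ax": 0,"ay": 0,"az": 0,"hand": 7},{"tx": 0,"ty": 5,"tz": 0,"ax": 0,"ay": 0,"az": 0,"hand": 7}])

```text
time_s: 1.77
ee_pos: [0.5439, -0.0113, 0.1093]
tcp_rot: [[0.899, 0.003, 0.439], [-0.439, 0.002, 0.899], [0.002, -1.0, 0.003]]
ft_force: [0.0, 0.4, -1.5]
finger_gap: 0.0067
```

```bash
python3 -c "
from h import *
to(-32,-2.5,58.5,0);print(r.sense()['tcp_rot'].round(4))
for n in('top','scene'):
    im=get_image(n);x0,y0,x1,y1=dict(top=(190,145,375,295),scene=(215,130,365,280))[n]
    cv2.imwrite(f'pics/{n}1.png',cv2.resize(im[y0:y1,x0:x1],None,fx=4,fy=4,interpolation=cv2.INTER_CUBIC))"
```

```text
t 1.77 S [-20.1  -1.7] z 109.3 yaw 0.51 gap 6.7 F [ 0.   0.4 -1.5] down [ 0.003   0.0021 -1.    ]
to (-32, -2.5, 58.5) tool mm (current axes) [  0.6  50.8 -12.1] ay rad 0.009
[[ 0.8986  0.003   0.4388]
 [-0.4388  0.0021  0.8986]
 [ 0.0018 -1.      0.0032]]
```

View pics/scene1.png

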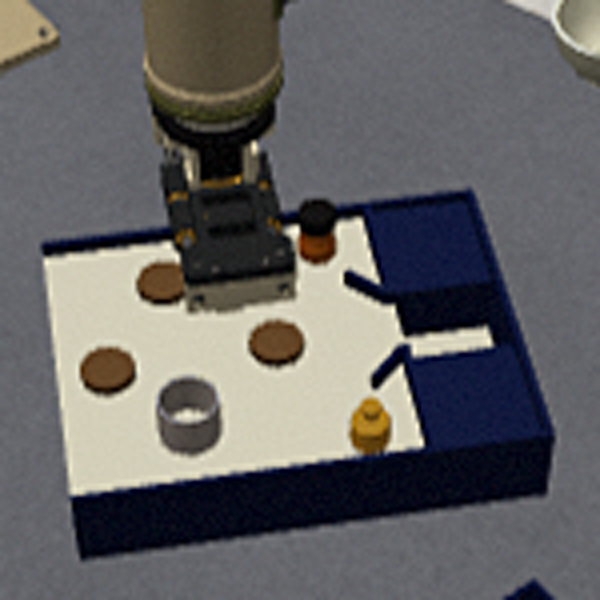

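View pics/top1.png

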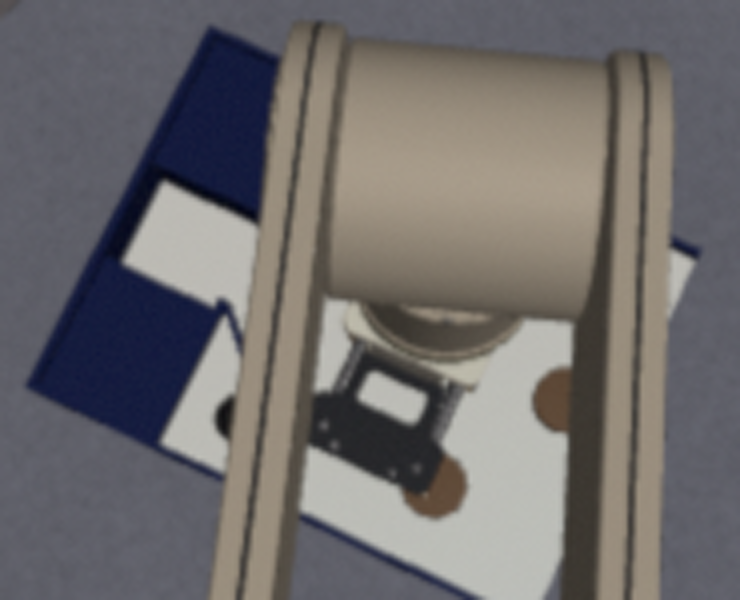

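```bash
python3 -c "
from h import *
s=r.sense();p=s['ee_pos'];R=s['tcp_rot']
for d in ([0,0,0],[0,-.019,0],[0,-.04,0],[0,-.084,0],[0,-.084,.0375],[0,-.084,-.0375],[.02,0,0],[-.02,0,0],[.02,0,-.0075],[.02,0,.0075]):
    q=p+R@np.array(d);print(d,(proj('scene',q)[0]-[215,130])*4)"
```

```text
[0, 0, 0] [226.23710112 300.52646569]
[0, -0.019, 0] [225.13963111 281.51807904]
[0, -0.04, 0] [223.89977499 260.04353821]
[0, -0.084, 0] [221.20615947 213.38961153]
[0, -0.084, 0.0375] [276.67070229 206.11901233]
[0, -0.084, -0.0375] [165.40921737 220.70378346]
[0.02, 0, 0] [230.54727649 321.06724897]
[-0.02, 0, 0] [222.01055364 280.38422354]
[0.02, 0, -0.0075] [219.82159011 322.53599139]
[0.02, 0, 0.0075] [241.26061471 319.60019747]
```

play_rows(increments=[{"tx": 0,"ty": 0,"tz": -12,"ax": -0.003,"ay": 0.009,"az": 0.002,"hand": 7},{"tx": 0,"ty": 15,"tz": 0,"ax": 0,"ay": 0,"az": 0,"hand": 7},{"tx": 0,"ty": 20,"tz": 0,"ax": 0,"ay": 0,"az": 0,"hand": 7},{"tx": 0,"ty": 12,"tz": 0,"ax": 0,"ay": 0,"az": 0,"hand": 7},{"tx": 0,"ty": 0,"tz": 0,"ax": 0,"ay": 0,"az": 0,"hand": 7}])

```text
time_s: 2.28
ee_pos: [0.5424, -0.03, 0.0711]
tcp_rot: [[0.891, 0.011, 0.454], [-0.454, -0.004, 0.891], [0.011, -1.0, 0.002]]
ft_force: [-0.8, 0.4, 0.6]
finger_gap: 0.0064
```

```bash
python3 -c "
from h import *
to(-32,-2.5,58.5,0)"
```

```text
t 2.28 S [-37.5  -8.7] z 71.1 yaw -0.44 gap 6.4 F [-0.8  0.4  0.6] down [ 0.0109 -0.0035 -0.9999]
to (-32, -2.5, 58.5) tool mm (current axes) [-6.4 12.5  5.4] ay rad -0.008
```

play_rows(increments=[{"tx": -6,"ty": 6,"tz": 0,"ax": -0.002,"ay": -0.006,"az": 0.011,"hand": 7},{"tx": 0,"ty": 5,"tz": 0,"ax": 0,"ay": 0,"az": 0,"hand": 7},{"tx": 0,"ty": 0,"tz": 0,"ax": 0,"ay": 0,"az": 0,"hand": 7},{"tx": 0,"ty": 0,"tz": 0,"ax": 0,"ay": 0,"az": 0,"hand": 7}])

```text
time_s: 2.62
ee_pos: [0.538, -0.0294, 0.0628]
tcp_rot: [[0.893, 0.003, 0.45], [-0.45, -0.001, 0.893], [0.003, -1.0, 0.0]]
ft_force: [0.1, -0.1, 0.1]
finger_gap: 0.0068
```

```bash
python3 -c "
from h import *
to(-32,-2.5,58.5,0)"
```

```text
t 2.62 S [-38.9  -4.6] z 62.8 yaw -0.23 gap 6.8 F [ 0.1 -0.1  0.1] down [ 2.7e-03 -9.0e-04 -1.0e+00]
to (-32, -2.5, 58.5) tool mm (current axes) [-2.1  4.3  6.9] ay rad -0.004
```

play_rows(increments=[{"tx": -1,"ty": 3,"tz": 4,"ax": 0,"ay": -0.003,"az": 0.003,"hand": 7},{"tx": -1,"ty": 2,"tz": 5,"ax": 0,"ay": 0,"az": 0,"hand": 7},{"tx": 0,"ty": 0,"tz": 6,"ax": 0,"ay": 0,"az": 0,"hand": 7},{"tx": 0,"ty": 0,"tz": 7,"ax": 0,"ay": 0,"az": 0,"hand": 7},{"tx": 0,"ty": 0,"tz": 7,"ax": 0,"ay": 0,"az": 0,"hand": 7},{"tx": 0,"ty": 0,"tz": 7,"ax": 0,"ay": 0,"az": 0,"hand": 7},{"tx": 0,"ty": 0,"tz": 7,"ax": 0,"ay": 0,"az": 0,"hand": 7}])

```text
time_s: 3.2
ee_pos: [0.5582, 0.0135, 0.0593]
tcp_rot: [[0.894, 0.002, 0.447], [-0.447, 0.0, 0.894], [0.002, -1.0, 0.001]]
ft_force: [0.5, -0.3, -0.5]
finger_gap: 0.0063
```

```bash
cat >> h.py <<'E'
def shots(k):
    for n in('top','scene'):
        im=get_image(n);cv2.imwrite(f'pics/{n}{k}f.png',im);x0,y0,x1,y1=dict(top=(190,145,375,295),scene=(215,130,365,280))[n]
        cv2.imwrite(f'pics/{n}{k}.png',cv2.resize(im[y0:y1,x0:x1],None,fx=4,fy=4,interpolation=cv2.INTER_CUBIC))
E
python3 -c "
from h import *
to(90,0,58.5,0);shots(2)"
```

```text
t 3.20 S [ 8.5 -3.5] z 59.3 yaw -0.05 gap 6.3 F [ 0.5 -0.3 -0.5] down [ 2.3e-03  1.0e-04 -1.0e+00]
to (90, 0, 58.5) tool mm (current axes) [-3.5  0.9 81.5] ay rad -0.001
```

View pics/scene2.png

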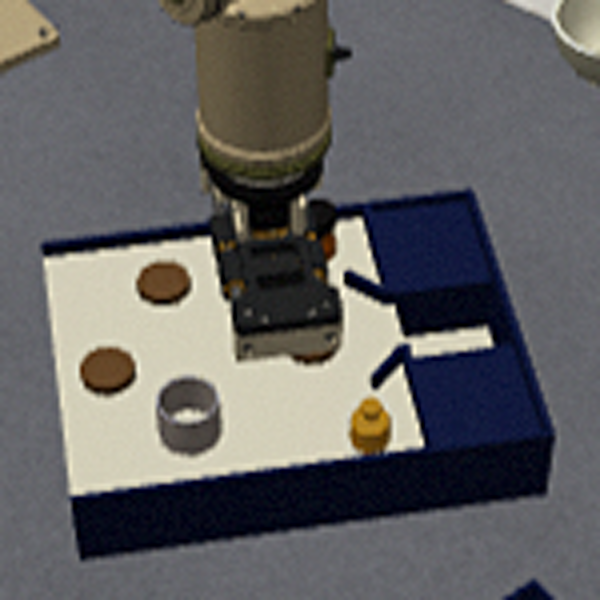

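play_rows(increments=[{"tx": -1,"ty": 0,"tz": 7,"ax": 0,"ay": 0,"az": 0,"hand": 7},{"tx": -1,"ty": 0,"tz": 7,"ax": 0,"ay": 0,"az": 0,"hand": 7},{"tx": -0.5,"ty": 0,"tz": 7,"ax": 0,"ay": 0,"az": 0,"hand": 7},{"tx": -0.5,"ty": 0,"tz": 7,"ax": 0,"ay": 0,"az": 0,"hand": 7},{"tx": 0,"ty": 0,"tz": 7,"ax": 0,"ay": 0,"az": 0,"hand": 7},{"tx": 0,"ty": 0,"tz": 7,"ax": 0,"ay": 0,"az": 0,"hand": 7}])

```text
time_s: 3.8
ee_pos: [0.5755, 0.0556, 0.0593]
tcp_rot: [[0.894, 0.002, 0.447], [-0.447, -0.0, 0.894], [0.002, -1.0, 0.001]]
ft_force: [0.6, -0.8, -0.2]
finger_gap: 0.0066
```

```bash
python3 -c "
from h import *
to(90,0,58.5,0);shots(3)"
```

```text
t 3.80 S [53.9 -0.1] z 59.3 yaw -0.04 gap 6.6 F [ 0.6 -0.8 -0.2] down [ 2.1e-03 -2.0e-04 -1.0e+00]
to (90, 0, 58.5) tool mm (current axes) [-0.1  0.8 36.1] ay rad -0.001
```

View pics/scene3.png

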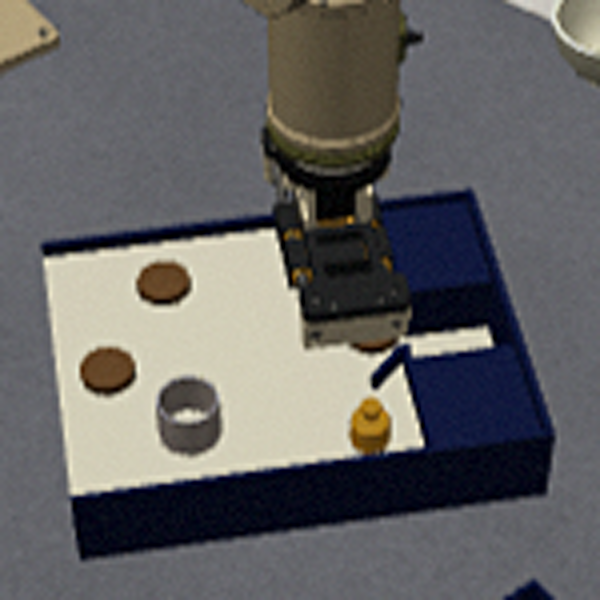

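View pics/top3.png

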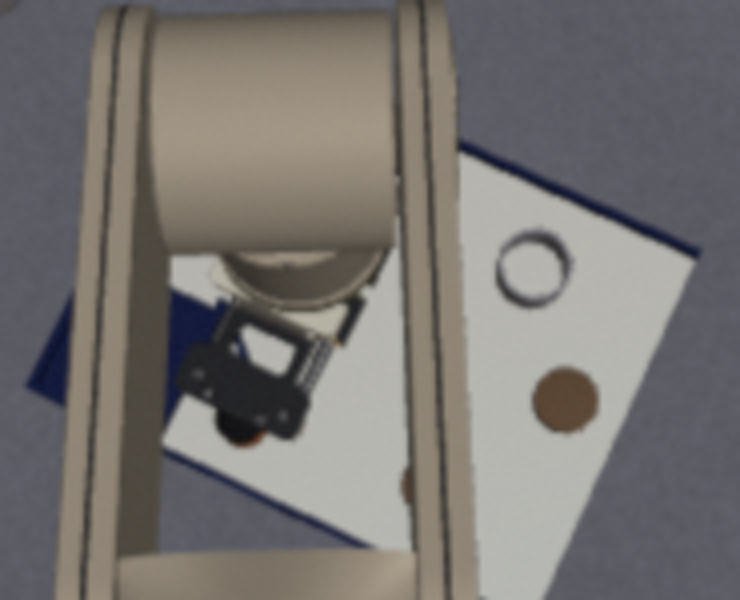

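play_rows(increments=[{"tx": 0,"ty": 0,"tz": 7,"ax": 0,"ay": 0,"az": 0,"hand": 7},{"tx": 0,"ty": 0,"tz": 7,"ax": 0,"ay": 0,"az": 0,"hand": 7},{"tx": 0,"ty": 0,"tz": 7,"ax": 0,"ay": 0,"az": 0,"hand": 7},{"tx": 0,"ty": 0,"tz": 7,"ax": 0,"ay": 0,"az": 0,"hand": 7},{"tx": 0,"ty": 0,"tz": 4,"ax": 0,"ay": 0,"az": 0,"hand": 7},{"tx": 0,"ty": 0,"tz": 0,"ax": 0,"ay": 0,"az": 0,"hand": 7}])

```text
time_s: 4.4
ee_pos: [0.5916, 0.0875, 0.0594]
tcp_rot: [[0.895, 0.002, 0.447], [-0.447, -0.0, 0.895], [0.002, -1.0, 0.001]]
ft_force: [-0.2, 0.0, 0.3]
finger_gap: 0.0066
```

```bash
python3 -c "
from h import *
to(-147,-8,110,0);shots(4)"
```

```text
t 4.40 S [89.6 -0.2] z 59.4 yaw 0.00 gap 6.6 F [-0.2  0.   0.3] down [ 2.5e-03 -1.0e-04 -1.0e+00]
to (-147, -8, 110) tool mm (current axes) [   7.9  -50.8 -236.6] ay rad 0.0
```

View pics/scene4.png

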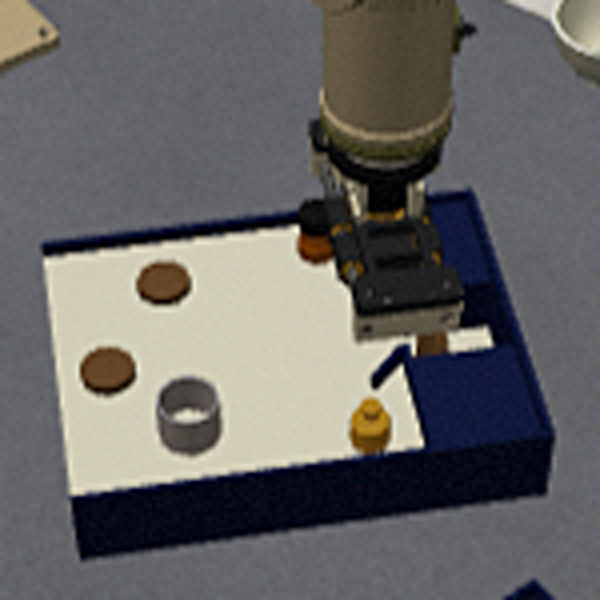

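play_rows(increments=[{"tx": 0,"ty": 0,"tz": -10,"ax": 0,"ay": 0,"az": 0,"hand": 7},{"tx": 0,"ty": -5,"tz": -30,"ax": 0,"ay": 0,"az": 0,"hand": 7},{"tx": 0,"ty": -25,"tz": -30,"ax": 0,"ay": 0,"az": 0,"hand": 7},{"tx": 2,"ty": -25,"tz": -30,"ax": 0,"ay": 0,"az": 0,"hand": 7},{"tx": 2,"ty": 0,"tz": -35,"ax": 0,"ay": 0,"az": 0,"hand": 7},{"tx": 2,"ty": 0,"tz": -35,"ax": 0,"ay": 0,"az": 0,"hand": 7},{"tx": 2,"ty": 0,"tz": -35,"ax": 0,"ay": 0,"az": 0,"hand": 7},{"tx": 0,"ty": 0,"tz": -20,"ax": 0,"ay": 0,"az": 0,"hand": 7}])

```text
time_s: 5.17
ee_pos: [0.491, -0.1268, 0.1157]
tcp_rot: [[0.898, 0.001, 0.441], [-0.441, -0.003, 0.898], [0.002, -1.0, -0.002]]
ft_force: [-0.0, 0.1, -0.8]
finger_gap: 0.0063
```

```bash
python3 -c "
from h import *
to(-147,-8,110,0);shots(5)"
```

```text
t 5.17 S [-147.1   -6. ] z 115.7 yaw 0.38 gap 6.3 F [-0.   0.1 -0.8] down [ 0.0013 -0.0026 -1.    ]
to (-147, -8, 110) tool mm (current axes) [2.  5.7 0.1] ay rad 0.007
```

View pics/scene5.png

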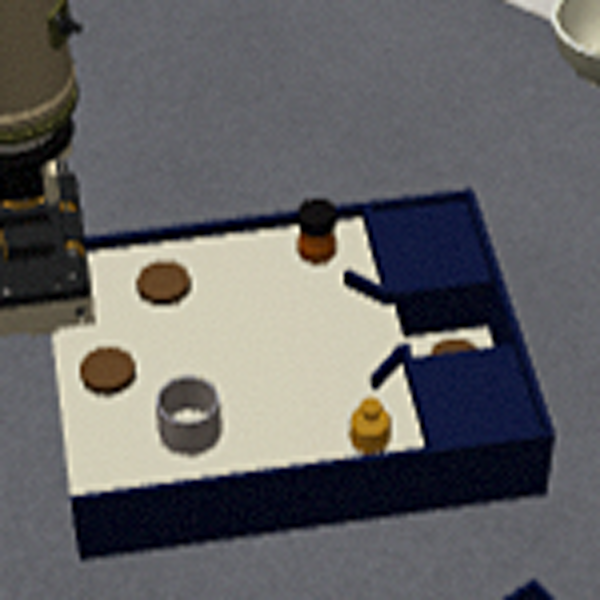

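View pics/top5.png

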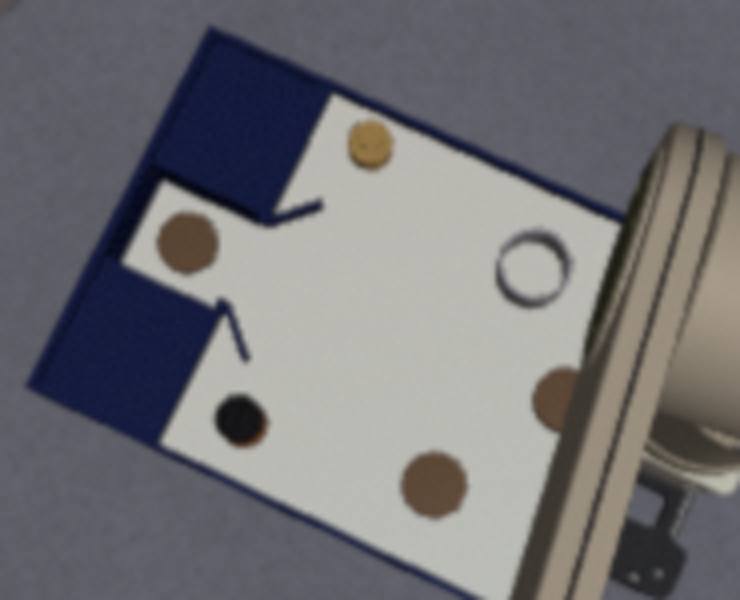

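play_rows(increments=[{"tx": 2,"ty": 5,"tz": 0,"ax": 0.002,"ay": 0.007,"az": 0,"hand": 7},{"tx": 0,"ty": 18,"tz": 0,"ax": 0,"ay": 0,"az": 0,"hand": 7},{"tx": 0,"ty": 18,"tz": 0,"ax": 0,"ay": 0,"az": 0,"hand": 7},{"tx": 0,"ty": 10,"tz": 0,"ax": 0,"ay": 0,"az": 0,"hand": 7},{"tx": 0,"ty": 0,"tz": 0,"ax": 0,"ay": 0,"az": 0,"hand": 7},{"tx": 0,"ty": 0,"tz": 0,"ax": 0,"ay": 0,"az": 0,"hand": 7}])

```text
time_s: 5.77
ee_pos: [0.4933, -0.1276, 0.0624]
tcp_rot: [[0.892, 0.004, 0.453], [-0.453, 0.0, 0.892], [0.004, -1.0, 0.002]]
ft_force: [0.0, 0.7, -1.1]
finger_gap: 0.0066
```

```bash
python3 -c "
from h import *
to(-147,-8,58.5,0)"
```

```text
t 5.77 S [-146.8   -8.4] z 62.4 yaw -0.39 gap 6.6 F [ 0.   0.7 -1.1] down [ 4.2e-03  1.0e-04 -1.0e+00]
to (-147, -8, 58.5) tool mm (current axes) [-0.4  3.9 -0.2] ay rad -0.007
```

play_rows(increments=[{"tx": 0,"ty": 3,"tz": 3,"ax": 0.002,"ay": -0.005,"az": 0.003,"hand": 7},{"tx": 0,"ty": 1,"tz": 5,"ax": 0,"ay": 0,"az": 0,"hand": 7},{"tx": -0.3,"ty": 0,"tz": 7,"ax": 0,"ay": 0,"az": 0,"hand": 7},{"tx": -0.3,"ty": 0,"tz": 7,"ax": 0,"ay": 0,"az": 0,"hand": 7},{"tx": -0.3,"ty": 0,"tz": 8,"ax": 0,"ay": 0,"az": 0,"hand": 7},{"tx": -0.3,"ty": 0,"tz": 8,"ax": 0,"ay": 0,"az": 0,"hand": 7},{"tx": -0.3,"ty": 0,"tz": 8,"ax": 0,"ay": 0,"az": 0,"hand": 7},{"tx": -0.3,"ty": 0,"tz": 8,"ax": 0,"ay": 0,"az": 0,"hand": 7}])

```text
time_s: 6.43
ee_pos: [0.5201, -0.0734, 0.0614]
tcp_rot: [[0.895, 0.006, 0.447], [-0.447, 0.002, 0.895], [0.004, -1.0, 0.005]]
ft_force: [0.1, 0.6, 0.2]
finger_gap: 0.0064
```

```bash
python3 -c "
from h import *
to(88,0,58.5,0);shots(6)"
```

```text
t 6.43 S [-86.4  -8.2] z 61.4 yaw -0.02 gap 6.4 F [0.1 0.6 0.2] down [ 0.006   0.0024 -1.    ]
to (88, 0, 58.5) tool mm (current axes) [ -8.3   3.7 174.3] ay rad -0.0
```

View pics/scene6.png

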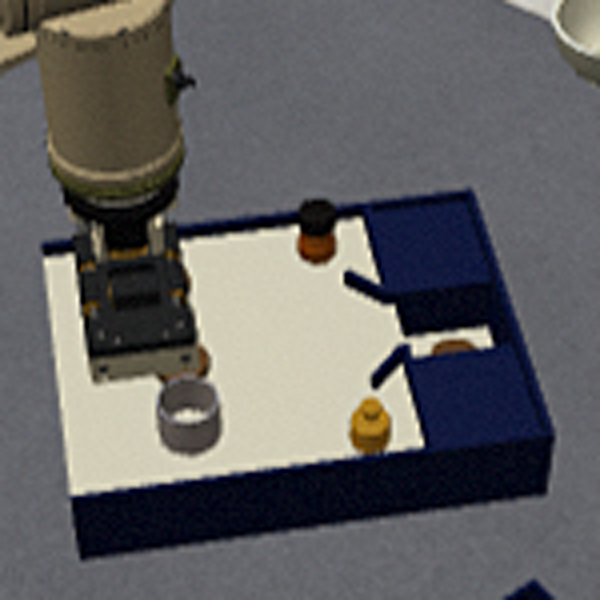

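play_rows(increments=[{"tx": -0.5,"ty": 2,"tz": 7,"ax": -0.004,"ay": 0,"az": 0.004,"hand": 7},{"tx": -0.5,"ty": 1,"tz": 8,"ax": 0,"ay": 0,"az": 0,"hand": 7},{"tx": -0.5,"ty": 1,"tz": 8,"ax": 0,"ay": 0,"az": 0,"hand": 7},{"tx": -0.5,"ty": 0,"tz": 8,"ax": 0,"ay": 0,"az": 0,"hand": 7},{"tx": -0.5,"ty": 0,"tz": 8,"ax": 0,"ay": 0,"az": 0,"hand": 7},{"tx": -0.5,"ty": 0,"tz": 8,"ax": 0,"ay": 0,"az": 0,"hand": 7},{"tx": -0.5,"ty": 0,"tz": 8,"ax": 0,"ay": 0,"az": 0,"hand": 7},{"tx": -0.5,"ty": 0,"tz": 8,"ax": 0,"ay": 0,"az": 0,"hand": 7}])

```text
time_s: 7.2
ee_pos: [0.5469, -0.0107, 0.0572]
tcp_rot: [[0.894, 0.0, 0.447], [-0.447, -0.001, 0.894], [0.0, -1.0, -0.001]]
ft_force: [-1.1, -1.6, 0.8]
finger_gap: 0.0067
```

```bash
python3 -c "
from h import *
to(88,0,58.5,0);shots(7)"
```

```text
t 7.20 S [-18.2  -4.1] z 57.2 yaw -0.03 gap 6.7 F [-1.1 -1.6  0.8] down [ 0.e+00 -6.e-04 -1.e+00]
to (88, 0, 58.5) tool mm (current axes) [ -4.2  -1.4 106.2] ay rad -0.001
```

View pics/scene7.png

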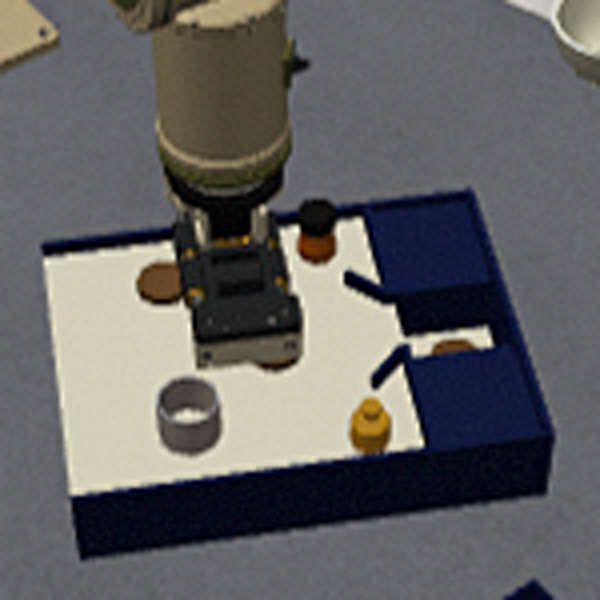

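play_rows(increments=[{"tx": -0.7,"ty": -1,"tz": 8,"ax": 0,"ay": 0,"az": 0,"hand": 7},{"tx": -0.7,"ty": 0,"tz": 8,"ax": 0,"ay": 0,"az": 0,"hand": 7},{"tx": -0.7,"ty": 0,"tz": 8,"ax": 0,"ay": 0,"az": 0,"hand": 7},{"tx": -0.7,"ty": 0,"tz": 8,"ax": 0,"ay": 0,"az": 0,"hand": 7},{"tx": -0.7,"ty": 0,"tz": 8,"ax": 0,"ay": 0,"az": 0,"hand": 7},{"tx": -0.5,"ty": 0,"tz": 8,"ax": 0,"ay": 0,"az": 0,"hand": 7},{"tx": 0,"ty": 0,"tz": 8,"ax": 0,"ay": 0,"az": 0,"hand": 7},{"tx": 0,"ty": 0,"tz": 8,"ax": 0,"ay": 0,"az": 0,"hand": 7}])

```text
time_s: 7.97
ee_pos: [0.5736, 0.0539, 0.0578]
tcp_rot: [[0.894, -0.001, 0.447], [-0.447, -0.0, 0.894], [-0.001, -1.0, -0.001]]
ft_force: [-0.4, -0.2, 0.3]
finger_gap: 0.0067
```

```bash
python3 -c "
from h import *
to(88,0,58.5,0);shots(8)"
```

```text
t 7.97 S [51.5  0.9] z 57.8 yaw -0.04 gap 6.7 F [-0.4 -0.2  0.3] down [-8.e-04 -4.e-04 -1.e+00]
to (88, 0, 58.5) tool mm (current axes) [ 0.8 -0.7 36.5] ay rad -0.001
```

View pics/scene8.png

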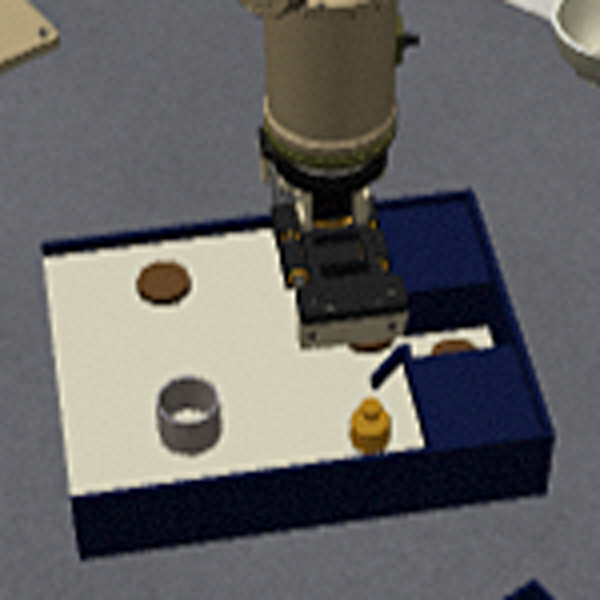

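play_rows(increments=[{"tx": 0.5,"ty": 0,"tz": 7,"ax": 0,"ay": 0,"az": 0,"hand": 7},{"tx": 0.3,"ty": 0,"tz": 7,"ax": 0,"ay": 0,"az": 0,"hand": 7},{"tx": 0,"ty": 0,"tz": 7,"ax": 0,"ay": 0,"az": 0,"hand": 7},{"tx": 0,"ty": 0,"tz": 7,"ax": 0,"ay": 0,"az": 0,"hand": 7},{"tx": 0,"ty": 0,"tz": 5,"ax": 0,"ay": 0,"az": 0,"hand": 7},{"tx": 0,"ty": 0,"tz": 0,"ax": 0,"ay": 0,"az": 0,"hand": 7}])

```text
time_s: 8.57
ee_pos: [0.5908, 0.0862, 0.0577]
tcp_rot: [[0.895, -0.001, 0.447], [-0.447, -0.0, 0.895], [-0.001, -1.0, -0.0]]
ft_force: [0.2, -0.0, 0.5]
finger_gap: 0.0066
```

```bash
python3 -c "
from h import *
st();shots(9)"
```

```text
t 8.57 S [88.  -0.2] z 57.7 yaw -0.01 gap 6.6 F [ 0.2 -0.   0.5] down [-7.e-04 -2.e-04 -1.e+00]
```

View pics/scene9.png

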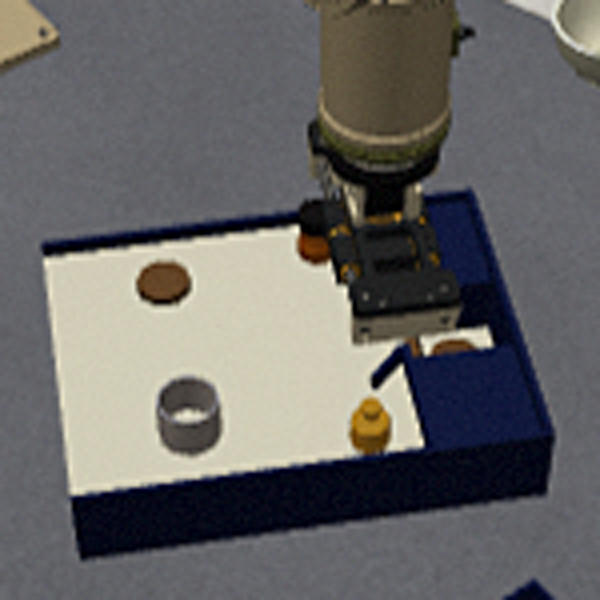

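play_rows(increments=[{"tx": 0,"ty": 0,"tz": -10,"ax": 0,"ay": 0,"az": 0,"hand": 7},{"tx": 0,"ty": -5,"tz": -25,"ax": 0,"ay": 0,"az": 0,"hand": 7},{"tx": 0,"ty": -25,"tz": -30,"ax": 0,"ay": 0,"az": 0,"hand": 7},{"tx": 0,"ty": -25,"tz": -30,"ax": 0,"ay": 0,"az": 0,"hand": 7},{"tx": 0,"ty": -10,"tz": -35,"ax": 0,"ay": 0,"az": 0,"hand": 7},{"tx": 0,"ty": 0,"tz": -35,"ax": 0,"ay": 0,"az": 0,"hand": 7},{"tx": 0,"ty": 0,"tz": -20,"ax": 0,"ay": 0,"az": 0,"hand": 7}])

```text
time_s: 9.25
ee_pos: [0.5017, -0.0863, 0.1235]
tcp_rot: [[0.898, -0.004, 0.441], [-0.441, -0.002, 0.898], [-0.003, -1.0, -0.003]]
ft_force: [-0.3, -0.2, -0.3]
finger_gap: 0.0068
```

```bash
python3 -c "
from h import *
st();shots(10)"
```

```text
t 9.25 S [-106.1    2.6] z 123.5 yaw 0.37 gap 6.8 F [-0.3 -0.2 -0.3] down [-0.0042 -0.0018 -1.    ]
```

View pics/scene10.png

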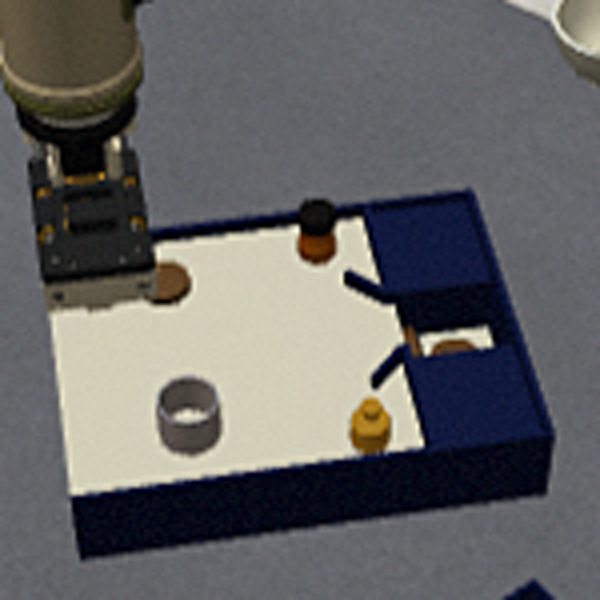

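View pics/top10.png

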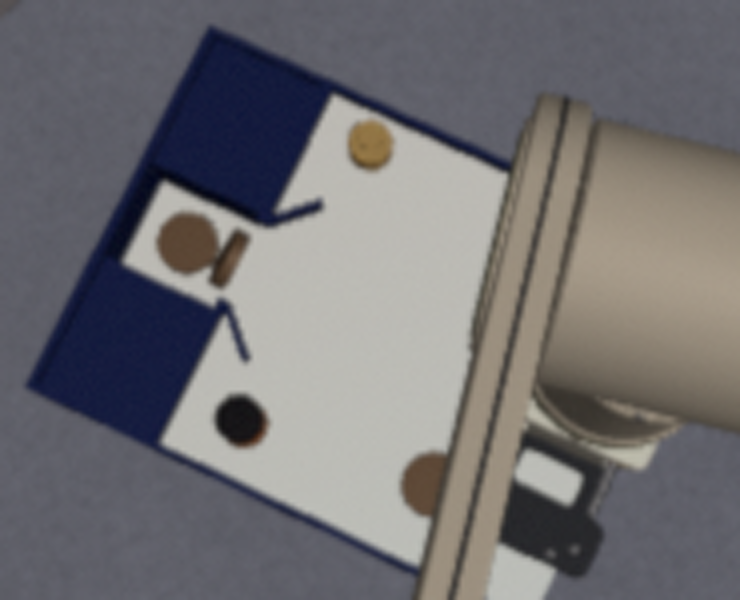

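play_rows(increments=[{"tx": -15,"ty": 0,"tz": 0,"ax": 0.003,"ay": 0.105,"az": -0.003,"hand": 7},{"tx": -20,"ty": 0,"tz": 0,"ax": 0,"ay": 0.105,"az": 0,"hand": 7},{"tx": -20,"ty": 0,"tz": 0,"ax": 0,"ay": 0.105,"az": 0,"hand": 7},{"tx": -15,"ty": 0,"tz": 0,"ax": 0,"ay": 0.105,"az": 0,"hand": 7},{"tx": -10,"ty": 0,"tz": 0,"ax": 0,"ay": 0.105,"az": 0,"hand": 7},{"tx": 0,"ty": 0,"tz": 0,"ax": 0,"ay": 0,"az": 0,"hand": 7},{"tx": 0,"ty": 0,"tz": 0,"ax": 0,"ay": 0,"az": 0,"hand": 7}])

```text
time_s: 9.93
ee_pos: [0.4347, -0.0373, 0.1216]
tcp_rot: [[0.531, -0.0, 0.848], [-0.848, 0.001, 0.531], [-0.001, -1.0, 0.0]]
ft_force: [0.3, -0.5, -0.1]
finger_gap: 0.0064
```

```bash
python3 -c "
from h import *
to(-90.3,89,75,-30)
print(toS(cast('top',np.array([[230,258],[238,234],[218,284]])/4+[190,145],.05)))
print(toS(cast('top',np.array([[187,242]])/4+[190,145],.02)))"
```

```text
t 9.93 S [-92.1  84.4] z 121.6 yaw -31.43 gap 6.4 F [ 0.3 -0.5 -0.1] down [-3.0e-04  1.4e-03 -1.0e+00]
to (-90.3, 89, 75) tool mm (current axes) [-4.8 46.6 -0.9] ay rad -0.025
[[ 1.11977115e+02  2.90150183e-02]
 [ 1.14206921e+02 -1.56161676e+01]
 [ 1.11424866e+02  1.77728707e+01]]
[[146.25052277  -1.44462742]]
```

play_rows(increments=[{"tx": -4,"ty": 10,"tz": -1,"ax": 0,"ay": -0.025,"az": 0,"hand": 7},{"tx": 0,"ty": 20,"tz": 0,"ax": 0,"ay": 0,"az": 0,"hand": 7},{"tx": 0,"ty": 10,"tz": 0,"ax": 0,"ay": 0,"az": 0,"hand": 7},{"tx": 0,"ty": 0,"tz": 0,"ax": 0,"ay": 0,"az": 0,"hand": 7},{"tx": 0,"ty": 0,"tz": 0,"ax": 0,"ay": 0,"az": 0,"hand": 7}])

```text
time_s: 10.35
ee_pos: [0.4327, -0.0347, 0.0787]
tcp_rot: [[0.567, 0.0, 0.824], [-0.824, 0.001, 0.567], [-0.001, -1.0, 0.001]]
ft_force: [0.2, 0.8, 0.2]
finger_gap: 0.0065
```

```bash
python3 -c "
from h import *
to(-90.3,89,58.5,-30)"
```

```text
t 10.35 S [-90.7  87.3] z 78.7 yaw -28.93 gap 6.5 F [0.2 0.8 0.2] down [ 4.0e-04  1.3e-03 -1.0e+00]
to (-90.3, 89, 58.5) tool mm (current axes) [-1.6 20.2 -0.5] ay rad 0.019
```

play_rows(increments=[{"tx": -1,"ty": 10,"tz": 0,"ax": 0,"ay": 0.012,"az": 0,"hand": 7},{"tx": 0,"ty": 9,"tz": 0,"ax": 0,"ay": 0,"az": 0,"hand": 7},{"tx": 0,"ty": 1,"tz": 0,"ax": 0,"ay": 0,"az": 0,"hand": 7},{"tx": 0,"ty": 0,"tz": 0,"ax": 0,"ay": 0,"az": 0,"hand": 7}])

```text
time_s: 10.68
ee_pos: [0.4329, -0.0342, 0.0574]
tcp_rot: [[0.557, 0.001, 0.83], [-0.83, 0.001, 0.557], [-0.001, -1.0, 0.001]]
ft_force: [-0.7, 0.2, 0.1]
finger_gap: 0.0065
```

```bash
python3 -c "
from h import *
to(30.5,19,58.5,-30)"
```

```text
t 10.68 S [-90.2  87.4] z 57.4 yaw -29.59 gap 6.5 F [-0.7  0.2  0.1] down [ 8.0e-04  1.2e-03 -1.0e+00]
to (30.5, 19, 58.5) tool mm (current axes) [-1.000e-01 -1.000e+00  1.387e+02] ay rad 0.007
```

play_rows(increments=[{"tx": 0,"ty": -1,"tz": 4,"ax": 0,"ay": 0.005,"az": 0,"hand": 7},{"tx": 0,"ty": 0,"tz": 6,"ax": 0,"ay": 0,"az": 0,"hand": 7},{"tx": 0,"ty": 0,"tz": 7,"ax": 0,"ay": 0,"az": 0,"hand": 7},{"tx": 0,"ty": 0,"tz": 8,"ax": 0,"ay": 0,"az": 0,"hand": 7},{"tx": 0,"ty": 0,"tz": 8,"ax": 0,"ay": 0,"az": 0,"hand": 7},{"tx": 0,"ty": 0,"tz": 8,"ax": 0,"ay": 0,"az": 0,"hand": 7},{"tx": 0,"ty": 0,"tz": 8,"ax": 0,"ay": 0,"az": 0,"hand": 7},{"tx": 0,"ty": 0,"tz": 8,"ax": 0,"ay": 0,"az": 0,"hand": 7}])

```text
time_s: 11.35
ee_pos: [0.4862, 0.0002, 0.0601]
tcp_rot: [[0.553, 0.004, 0.833], [-0.833, 0.001, 0.553], [0.001, -1.0, 0.003]]
ft_force: [-0.0, -0.3, -0.2]
finger_gap: 0.0062
```

```bash
python3 -c "
from h import *
to(30.5,19,58.5,-30);shots(11)"
```

```text
t 11.35 S [-35.6  55.1] z 60.1 yaw -29.92 gap 6.2 F [-0.  -0.3 -0.2] down [ 3.6e-03  9.0e-04 -1.0e+00]
to (30.5, 19, 58.5) tool mm (current axes) [-1.7  1.9 75.3] ay rad 0.001
```

View pics/scene11.png

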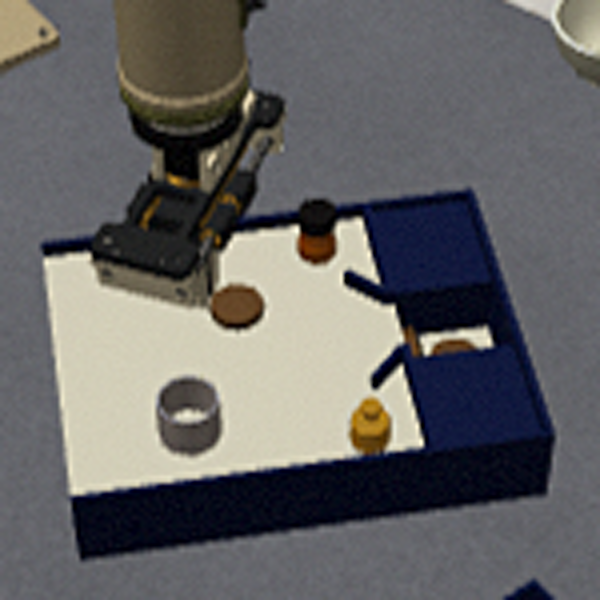

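```bash
python3 -c "
from h import *
print(toS(cast('scene',np.array([[238,304]])/4+[215,130],.065)))"
```

```text
[[-8.28229306 36.4145653 ]]
```

play_rows(increments=[{"tx": -0.5,"ty": 1,"tz": 7,"ax": -0.003,"ay": 0,"az": 0,"hand": 7},{"tx": -0.5,"ty": 0.5,"tz": 8,"ax": 0,"ay": 0,"az": 0,"hand": 7},{"tx": -0.5,"ty": 0,"tz": 8,"ax": 0,"ay": 0,"az": 0,"hand": 7},{"tx": 0,"ty": 0,"tz": 8,"ax": 0,"ay": 0,"az": 0,"hand": 7},{"tx": 0,"ty": 0,"tz": 8,"ax": 0,"ay": 0,"az": 0,"hand": 7},{"tx": 0,"ty": 0,"tz": 8,"ax": 0,"ay": 0,"az": 0,"hand": 7}])

```text
time_s: 11.95
ee_pos: [0.5269, 0.0295, 0.058]
tcp_rot: [[0.553, -0.001, 0.833], [-0.833, -0.001, 0.553], [0.001, -1.0, -0.001]]
ft_force: [-0.4, -0.7, 0.9]
finger_gap: 0.0064
```

```bash
python3 -c "
from h import *
to(30.5,19,58.5,-30);shots(12)"
```

```text
t 11.95 S [ 8.8 31.7] z 58.0 yaw -29.92 gap 6.4 F [-0.4 -0.7  0.9] down [-6.0e-04 -1.4e-03 -1.0e+00]
to (30.5, 19, 58.5) tool mm (current axes) [ 0.2 -0.5 25.1] ay rad 0.001
```

View pics/scene12.png

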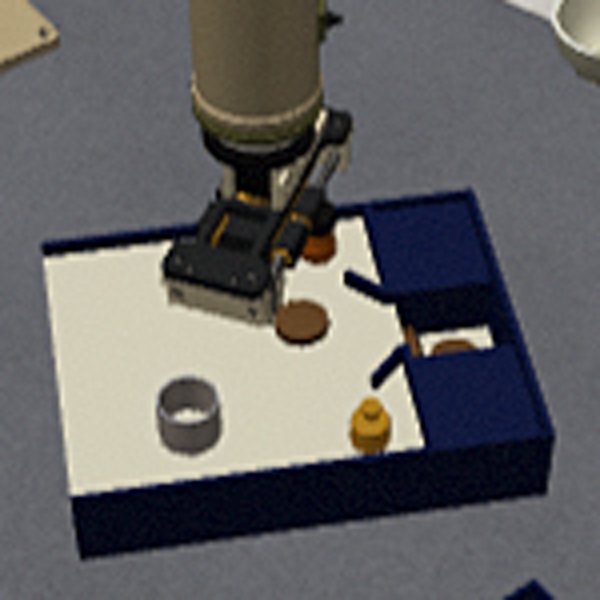

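```bash
python3 -c "
from h import *
print(toS(cast('scene',np.array([[302,320]])/4+[215,130],.065)))"
```

```text
[[35.02948844 12.51183861]]
```

play_rows(increments=[{"tx": 0,"ty": 0,"tz": 7,"ax": 0,"ay": 0,"az": 0,"hand": 7},{"tx": 0,"ty": 0,"tz": 7,"ax": 0,"ay": 0,"az": 0,"hand": 7},{"tx": 0,"ty": 0,"tz": 4,"ax": 0,"ay": 0,"az": 0,"hand": 7},{"tx": 0,"ty": 0,"tz": 0,"ax": 0,"ay": 0,"az": 0,"hand": 7}])

```text
time_s: 12.38
ee_pos: [0.5437, 0.0407, 0.0579]
tcp_rot: [[0.553, -0.0, 0.833], [-0.833, -0.001, 0.553], [0.001, -1.0, -0.001]]
ft_force: [0.0, 1.0, -0.7]
finger_gap: 0.0064
```

```bash
python3 -c "
from h import *
st();shots(13)"
```

```text
t 12.38 S [26.3 21.7] z 57.9 yaw -29.89 gap 6.4 F [ 0.   1.  -0.7] down [-4.0e-04 -1.2e-03 -1.0e+00]
```

View pics/scene13.png

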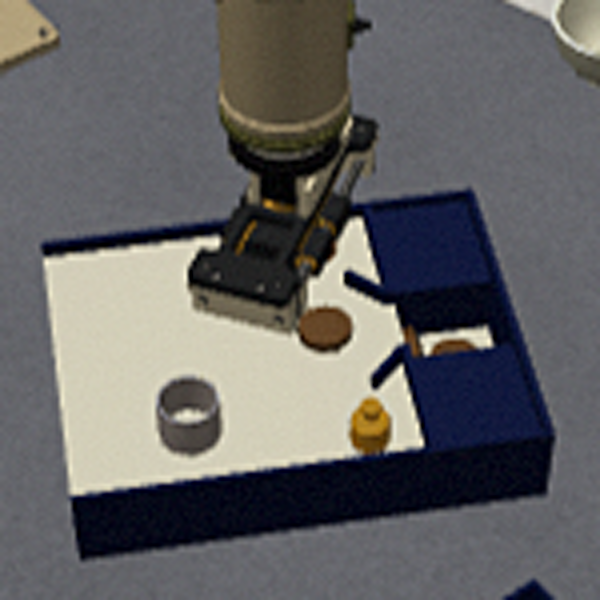

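play_rows(increments=[{"tx": 0,"ty": 0,"tz": 6,"ax": 0,"ay": 0,"az": 0,"hand": 7},{"tx": 0,"ty": 0,"tz": 0,"ax": 0,"ay": 0,"az": 0,"hand": 7},{"tx": 0,"ty": 0,"tz": -15,"ax": 0,"ay": 0,"az": 0,"hand": 7},{"tx": 0,"ty": -10,"tz": -20,"ax": 0,"ay": 0,"az": 0,"hand": 7},{"tx": 0,"ty": -20,"tz": -5,"ax": 0,"ay": 0,"az": 0,"hand": 7},{"tx": 0,"ty": 0,"tz": 0,"ax": 0,"ay": 0,"az": 0,"hand": 7}])

```text
time_s: 12.98
ee_pos: [0.5131, 0.0213, 0.0874]
tcp_rot: [[0.553, -0.003, 0.833], [-0.833, -0.001, 0.553], [-0.001, -1.0, -0.003]]
ft_force: [-0.2, 0.3, 1.9]
finger_gap: 0.0062
```

```bash
python3 -c "
from h import *
to(15,3.5,80,0);shots(14)"
```

```text
t 12.98 S [-4.7 40.4] z 87.4 yaw -29.86 gap 6.2 F [-0.2  0.3  1.9] down [-0.0034 -0.0012 -1.    ]
to (15, 3.5, 80) tool mm (current axes) [22.1  7.3 35.5] ay rad -0.521
```

View pics/scene14.png

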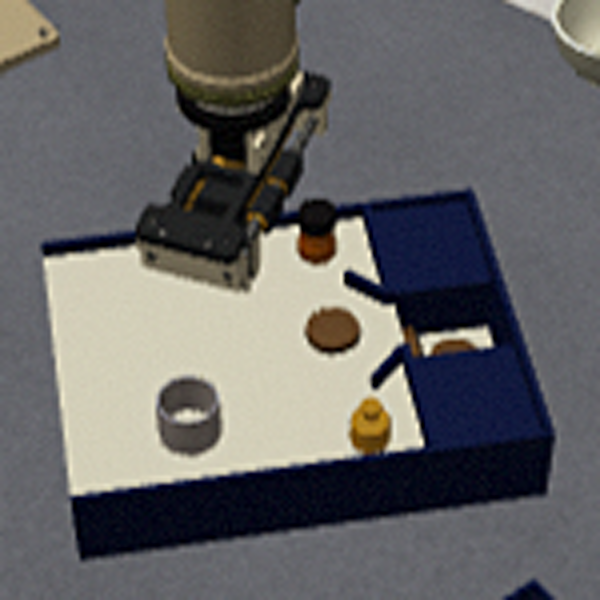

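View pics/top14.png

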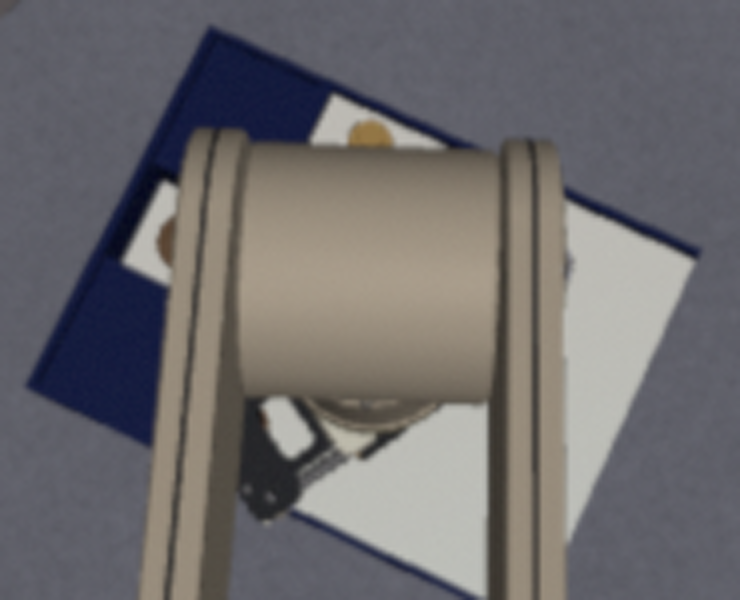

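```bash
python3 -c "
from h import *
im=cv2.imread('pics/scene14f.png');m=cv2.inRange(cv2.cvtColor(im,cv2.COLOR_BGR2HSV),(0,70,30),(15,255,130))
k,l,s,c=cv2.connectedComponentsWithStats(m[195:225,285:310])
for i in range(1,k):
  if s[i,4]>25:print(s[i],toS(cast('scene',c[i]+[285,195],.065)))"
```

```text
[ 7 12 13 11 87] [[54.29432901  0.9447956 ]]
```

play_rows(increments=[{"tx": 5,"ty": 1,"tz": 5,"ax": 0.003,"ay": -0.104,"az": 0,"hand": 7},{"tx": 6,"ty": 1,"tz": 5,"ax": 0,"ay": -0.104,"az": 0,"hand": 7},{"tx": 6,"ty": 1,"tz": 4,"ax": 0,"ay": -0.104,"az": 0,"hand": 7},{"tx": 6,"ty": 1,"tz": 2,"ax": 0,"ay": -0.104,"az": 0,"hand": 7},{"tx": 6,"ty": 1,"tz": 1,"ax": 0,"ay": -0.1,"az": 0,"hand": 7},{"tx": 0,"ty": 0,"tz": 0,"ax": 0,"ay": 0,"az": 0,"hand": 7},{"tx": 0,"ty": 0,"tz": 0,"ax": 0,"ay": 0,"az": 0,"hand": 7}])

```text
time_s: 13.67
ee_pos: [0.5453, 0.0148, 0.0717]
tcp_rot: [[0.902, -0.01, 0.432], [-0.432, 0.002, 0.902], [-0.01, -1.0, -0.002]]
ft_force: [0.2, 0.1, -0.4]
finger_gap: 0.0065
```

```bash
python3 -c "
from h import *
to(14,1.5,59,0)"
```

```text
t 13.67 S [3.9 8.7] z 71.7 yaw 0.94 gap 6.5 F [ 0.2  0.1 -0.4] down [-0.0101  0.0022 -0.9999]
to (14, 1.5, 59) tool mm (current axes) [ 7.5 12.6 10. ] ay rad 0.016
```

play_rows(increments=[{"tx": 6,"ty": 6,"tz": 0,"ax": 0.002,"ay": 0.014,"az": -0.01,"hand": 7},{"tx": 1,"ty": 5,"tz": 2,"ax": 0,"ay": 0,"az": 0,"hand": 7},{"tx": 0,"ty": 1,"tz": 0,"ax": 0,"ay": 0,"az": 0,"hand": 7},{"tx": 0,"ty": 0,"tz": 0,"ax": 0,"ay": 0,"az": 0,"hand": 7}])

```text
time_s: 14.0
ee_pos: [0.5517, 0.0142, 0.0565]
tcp_rot: [[0.891, -0.002, 0.454], [-0.454, -0.0, 0.891], [-0.001, -1.0, -0.001]]
ft_force: [-0.5, 0.4, -0.4]
finger_gap: 0.0064
```

```bash
python3 -c "
from h import *
to(97,0,59,0)"
```

```text
t 14.00 S [6.2 2.7] z 56.5 yaw -0.46 gap 6.4 F [-0.5  0.4 -0.4] down [-1.6e-03 -3.0e-04 -1.0e+00]
to (97, 0, 59) tool mm (current axes) [ 1.9 -2.6 90.8] ay rad -0.008
```

play_rows(increments=[{"tx": 1,"ty": -3,"tz": 4,"ax": 0,"ay": -0.006,"az": 0,"hand": 7},{"tx": 0.5,"ty": -0.5,"tz": 6,"ax": 0,"ay": 0,"az": 0,"hand": 7},{"tx": 0,"ty": 0,"tz": 6,"ax": 0,"ay": 0,"az": 0,"hand": 7},{"tx": 0,"ty": 0,"tz": 7,"ax": 0,"ay": 0,"az": 0,"hand": 7},{"tx": 0,"ty": 0,"tz": 7,"ax": 0,"ay": 0,"az": 0,"hand": 7},{"tx": 0,"ty": 0,"tz": 7,"ax": 0,"ay": 0,"az": 0,"hand": 7},{"tx": 0,"ty": 0,"tz": 7,"ax": 0,"ay": 0,"az": 0,"hand": 7}])

```text
time_s: 14.58
ee_pos: [0.5747, 0.0564, 0.061]
tcp_rot: [[0.893, -0.001, 0.45], [-0.45, -0.0, 0.893], [-0.001, -1.0, -0.001]]
ft_force: [-0.2, -0.5, -0.8]
finger_gap: 0.0059
```

```bash
python3 -c "
from h import *
to(97,0,59,0);shots(15)"
```

```text
t 14.58 S [54.2  1. ] z 61.0 yaw -0.24 gap 5.9 F [-0.2 -0.5 -0.8] down [-9.e-04 -3.e-04 -1.e+00]
to (97, 0, 59) tool mm (current axes) [ 0.8  1.9 42.8] ay rad -0.004
```

View pics/scene15.png

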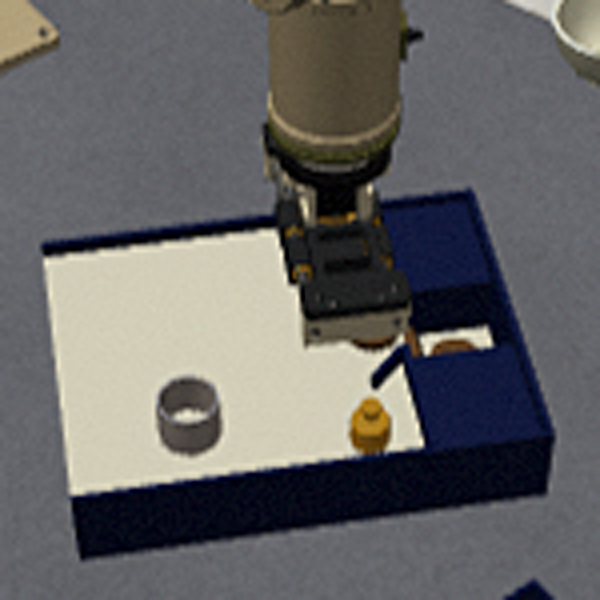

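play_rows(increments=[{"tx": 0.5,"ty": 1,"tz": 7,"ax": 0,"ay": -0.003,"az": 0,"hand": 7},{"tx": 0.3,"ty": 0.5,"tz": 7,"ax": 0,"ay": 0,"az": 0,"hand": 7},{"tx": 0,"ty": 0,"tz": 7,"ax": 0,"ay": 0,"az": 0,"hand": 7},{"tx": 0,"ty": 0,"tz": 7,"ax": 0,"ay": 0,"az": 0,"hand": 7},{"tx": 0,"ty": 0,"tz": 7,"ax": 0,"ay": 0,"az": 0,"hand": 7},{"tx": 0,"ty": 0,"tz": 5,"ax": 0,"ay": 0,"az": 0,"hand": 7},{"tx": 0,"ty": 0,"tz": 0,"ax": 0,"ay": 0,"az": 0,"hand": 7}])

```text
time_s: 15.27
ee_pos: [0.5953, 0.096, 0.0591]
tcp_rot: [[0.895, -0.001, 0.447], [-0.447, -0.0, 0.895], [-0.001, -1.0, -0.001]]
ft_force: [0.0, -0.1, -0.9]
finger_gap: 0.0064
```

```bash
python3 -c "
from h import *
to(100,0,59,0);shots(16)"
```

```text
t 15.27 S [98.9  0.2] z 59.1 yaw 0.01 gap 6.4 F [ 0.  -0.1 -0.9] down [-9.e-04 -2.e-04 -1.e+00]
to (100, 0, 59) tool mm (current axes) [0.2 0.1 1.1] ay rad 0.0
```

View pics/scene16.png

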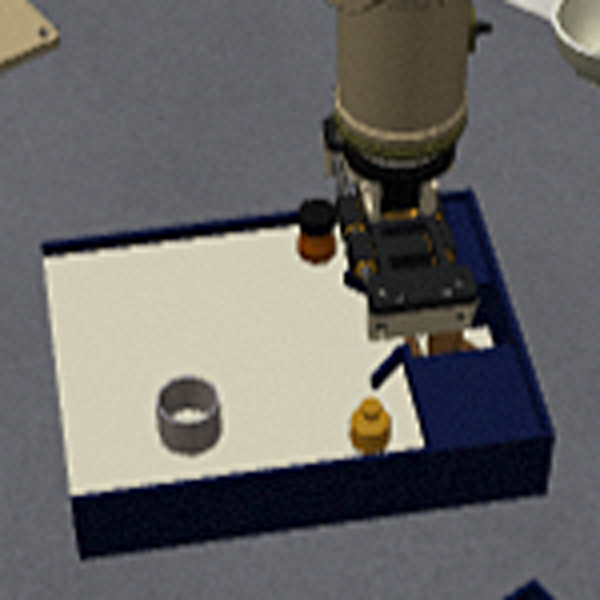

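Something brown is in the well at (448,343) and the deck ahead of the fingers looks clear. I'll back out and look.

play_rows(increments=[{"tx": 0,"ty": 0,"tz": -10,"ax": 0,"ay": 0,"az": 0,"hand": 7},{"tx": 0,"ty": -3,"tz": -25,"ax": 0,"ay": 0,"az": 0,"hand": 7},{"tx": 0,"ty": -25,"tz": -30,"ax": 0,"ay": 0,"az": 0,"hand": 7},{"tx": 0,"ty": -30,"tz": -35,"ax": 0,"ay": 0,"az": 0,"hand": 7},{"tx": 0,"ty": -30,"tz": -35,"ax": 0,"ay": 0,"az": 0,"hand": 7},{"tx": 0,"ty": -30,"tz": -38,"ax": 0,"ay": 0,"az": 0,"hand": 7},{"tx": 0,"ty": -10,"tz": -38,"ax": 0,"ay": 0,"az": 0,"hand": 7},{"tx": 0,"ty": 0,"tz": -38,"ax": 0,"ay": 0,"az": 0,"hand": 7}])

```text
time_s: 16.03
ee_pos: [0.4824, -0.1229, 0.1792]
tcp_rot: [[0.898, -0.007, 0.44], [-0.44, -0.002, 0.898], [-0.005, -1.0, -0.005]]
ft_force: [0.7, -1.1, 0.0]
finger_gap: 0.0063
```

play_rows(increments=[{"tx": 0,"ty": 0,"tz": -38,"ax": 0,"ay": 0,"az": 0,"hand": 7},{"tx": 0,"ty": 0,"tz": -38,"ax": 0,"ay": 0,"az": 0,"hand": 7},{"tx": 0,"ty": 0,"tz": -20,"ax": 0,"ay": 0,"az": 0,"hand": 7},{"tx": 0,"ty": 0,"tz": 0,"ax": 0,"ay": 0,"az": 0,"hand": 7},{"tx": 0,"ty": 0,"tz": 0,"ax": 0,"ay": 0,"az": 0,"hand": 7}])

```text
time_s: 16.45
ee_pos: [0.4315, -0.2222, 0.183]
tcp_rot: [[0.893, -0.003, 0.449], [-0.449, -0.009, 0.893], [0.002, -1.0, -0.009]]
ft_force: [0.2, 0.6, 0.4]
finger_gap: 0.0063
```

```bash
python3 -c "
from h import *
st();shots(17)"
```

```text
t 16.45 S [-259.     4.6] z 183.0 yaw -0.15 gap 6.3 F [0.2 0.6 0.4] down [-0.0026 -0.009  -1.    ]
```

View pics/scene17.png

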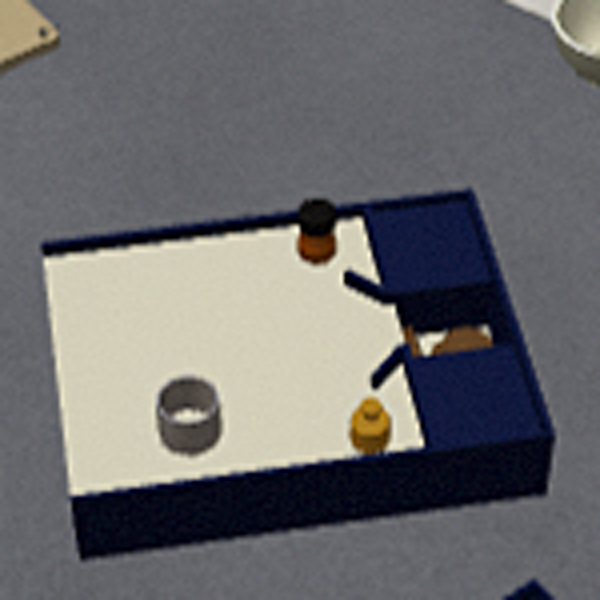

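View pics/top17.png

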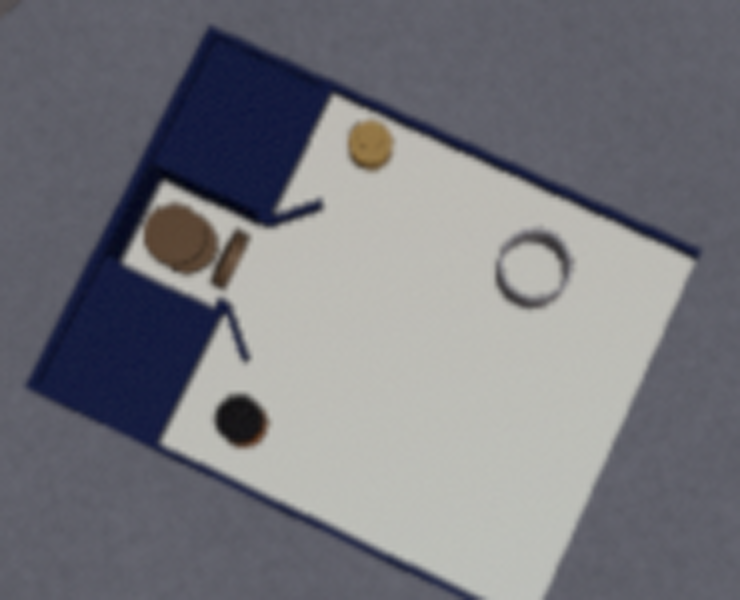

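```bash
python3 -c "
from h import *
r.finish_job();st()"
```

```text
the job is handed in; nothing more can be done
the job is handed in; nothing more can be done
```

All three discs are in the well. I swept them through the gate one at a time, nearest to the gate first, using the nearly closed fingers about 3 mm above the deck. I checked that each was down before starting the next. The third disc went in two straight pushes: one at about 30° to bring it in front of the gate, then one straight through.

**Last pictures:** the deck is empty of discs. Disc 1 lies flat in the well with disc 3 on top of it. Disc 2 is inside the well but not flat: it stands on its edge against the front wall. Going by its 40 mm size, its top should be about 5 mm below the deck.

**Bystanders:** the ring, jar and weight are at the same pixels as in the first pictures. I never went near the mortar or the flask; the mortar's visible edge looks unchanged, but the flask was outside the last close-up views.

**Robot:** I handed in at about 16.5 s with the tool about 114 mm behind the station's rear edge, at 183 mm height, touching nothing. The forces I read between moves stayed within about 2 N.

**Disagreement:** the two cameras differed by about 2 mm on the disc and station positions, so I used values averaged or fitted across the two views.

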